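# Start a position test on a batch of wristwatches

## Robot

A 6-joint arm with a two-finger parallel gripper is mounted at the origin on the work surface. World frame = base frame: x ahead of the robot, y to its left, z up, the work surface at z = 0. Lengths are in m, angles in rad, forces in N, time in s.
With the tool pointing down it reaches from about 0.3 to 0.775 m from the base axis. Payload 14.6 kg.
Tool frame: the origin (TCP) lies at the very end of the fingers, on their centre line; the grasp point (between the pads) lies 19 mm behind it (ctrl.hold_point_z is the z of the grasp point in the tool frame, in m); z points along the fingers, y is the direction in which the jaws open and shut (so a half turn about z gives the same grasp; the last joint's range is limited). The gripper opens to 94 mm and grips with 3 to 60 N. Pads are 16 mm wide; open, the fingers measure 119 mm over their backs; the gripper's body (75 mm by 177 mm) begins 78 mm behind the grasp point.
Start: joints at [-1.324, 0.3, 1.521, -0, 1.321, -0.067], TCP at [0.17, -0.523, 0.205] pointing down, gripper open.
Joint ranges: [-3.03, 3.03], [-0.79, 2.21], [0.23, 2.52], [-1.04, 4.18], [0, 3.07], [-2.55, 2.55]. Speed limits (rad/s): [2.22, 2.22, 2.57, 3.14, 3.14, 3.14].

## Interface

Orientations are given as [roll, pitch, yaw] about the fixed x, y, z axes, in that order (R = Rz(yaw) Ry(pitch) Rx(roll)).
In Python, from station import ctrl, cams, hand_in gives the robot as it stands.
- The arm moves only by the tool servo_tool, never from a script. Its argument "rows" is a list of rows, each a list of 7 numbers: the shift along the world's x, y, z in m, then the turn, a rotation vector about the world's x, y, z in rad, then the gripper command: -1 is shut, 1 is fully open, values between are in proportion. A call has exactly 8 rows; each row is the pose to reach, as a shift and turn from the pose measured when the call began; what a row does not reach only later rows make up. A row lasts 1/12 s, in which the tool goes at most 41.7 mm and 7.16 degrees, less where a joint would pass 70% of its speed; a pose out of reach is approached as far as the arm can. A call with a gripper value outside its range is refused whole. The fingers move at their own pace and stop on an object; "newtons" is the grip in N (left out, the last holds). Time passes only in rows, so rows that repeat a pose let the fingers close, or fill a call up. It gives the time, the measured TCP pose, the force and the opening at its end, in the units of the state.
- ctrl.get_obs(): the state, without advancing time (a new reading comes with each control period).
- cams.camera(name): name is "side" or "top" or "wrist"; returns a dict with "image" (400x640x3 uint8, red, green, blue), "depth" (400x640 float32, m along the optical axis (not along the pixel's ray), 0 where there is no reading), "fx", "fy", "cx", "cy" (pixels), "dist_coeffs" ([k1, k2, p1, p2, k3] as OpenCV has them; the pictures are not rectified), "rvec" (rotation vector, rad) and "tvec" (3), from world to camera coordinates, as OpenCV has them; the wrist camera has in their place "hand_eye" (4x4, takes a point from camera to tool coordinates, whose origin is the TCP and whose axes are the flange's). Camera axes: x right, y down, z forward; pixel columns grow to the right and rows downward; lengths in m; the calibration is good to about 2 mm. A picture is of the moment at which its call begins: read the wrist's pose just before it.
- hand_in(): hands the job in, once; it reports no verdict.
Trained networks look in a picture, given as the dict that the camera call returned (one of the last four; its "shot" number tells which), for a name from the list of things; names that differ only in an ending like _2 or _b are one class to them, and where a whole thing is asked for, a point or a joint stands for the part that bears it (a point fixed in the world has none). Each returns a list of dicts, best first, with "p" (0 to 1); they miss things now and then, are a little off and sometimes report something else, mostly with a low value. They report only what shows in the picture. A call takes as long as a camera call. They do not tell look-alikes from the thing itself.
- cams.spot_in(picture, name): "box" ([left, top, right, bottom] as shares, 0 to 1, of the picture: columns of its width, rows of its height, round what is visible of it).
- cams.place_of(picture, name): "at" ([column, row] as shares, 0 to 1, of the picture: columns of its width, rows of its height: a listed point, or the origin of a listed thing).
The state is a dict: "time_s": time; "qpos": joint angles; "joint_vel": joint speeds; "tau": joint torques, N m; "ee_pos": TCP position; "eef_rot": TCP orientation; "force": force on the tool from outside, world axes, zero at the start; "moment": the same for the moment, N m; "grip_width": finger opening in m.
Only numpy, scipy, OpenCV 4.12 (cv2) and the standard library are available. Lean on these libraries where they do the work, as an engineer would, in place of code of your own. Each camera call takes 0.05 s, during which the arm holds its last target.

## Task

Put every watch from the green mat, on its cushion and dial up, into a pocket of the test cassette, one to a pocket, and press the clear lid down until its catches snap shut. With the lid shut, raise the lever to tilt the cassette to its 45 degree mark, hold it there for 3 seconds for the check reading, and bring it back level on its stop. Then, to start the run, lift the clear flip cover on the tester, turn the selector clockwise until its pointer stands at the long quarter-turn mark, and shut the cover again; do not disturb the jar, the dome, the screwdrivers or the loupe.

Things in the scene. Friction and masses are not known exactly. Their poses are not given: they have to be found in the camera images.
- watch1: wristwatch closed round its white test cushion, dial up: cushion 72 mm long (x) x 40 wide (y) x 35 high, steel watch head 37 mm across on top, 48 mm high in all, 0.1 to 0.19 kg. Grip across the cushion's 40 mm width (own y). Origin: centre of the underside; z up through the dial, x along the bracelet. All are alike; either end may point forward. None: absent
- watch2: wristwatch closed round its white test cushion, dial up: cushion 72 mm long (x) x 40 wide (y) x 35 high, steel watch head 37 mm across on top, 48 mm high in all, 0.1 to 0.19 kg. Grip across the cushion's 40 mm width (own y). Origin: centre of the underside; z up through the dial, x along the bracelet. All are alike; either end may point forward. None: absent
- watch3: wristwatch closed round its white test cushion, dial up: cushion 72 mm long (x) x 40 wide (y) x 35 high, steel watch head 37 mm across on top, 48 mm high in all, 0.1 to 0.19 kg. Grip across the cushion's 40 mm width (own y). Origin: centre of the underside; z up through the dial, x along the bracelet. All are alike; either end may point forward. None: absent
- pocket1 (a point): left (+y) pocket of the test cassette. Point: centre of its floor; x along the pocket, away from the robot, y to the left, z up out of the cassette (turns with it). A watch's x goes along this x, either way round. Pocket 80 (x) x 48 (y) mm, bounded by pads 20 mm high in x and 9 mm high in y; next pocket's centre 74 mm away
- pocket2 (a point): middle pocket, like pocket1, 74 mm to its right. The cassette's outer walls, 5 mm thick, rise 52 mm above the pocket floors; their inner faces are 48 mm from this point in x and 123 mm in y. The lid's hinge is on the far (+x) wall
- pocket3 (a point): right (-y) pocket, like pocket1, 74 mm to the right of pocket2
- cassette (a joint): tilt of the test cassette (grey open box 106 x 256 mm in plan, carried on side trunnions between two cheeks) in rad: 0 = level, on its stop; grows as the front, the robot's side, rises; ends at 1.15. 0.785 is the 45 degree mark. The axis is stiff: it stays where it is left (about 0.85 N m, so 8 to 10 N at the lever grip)
- tilt_axis (a point): point on the tilt axis midway between the cheeks, 95 mm above the bench; own y lies along the axis, towards the robot's left; the point turns with the cassette
- lever_grip (a point): middle of the free part of the lever's round black grip, on the stand's left side, which lies parallel to the tilt axis: 16 mm thick, clear for 20 mm to either side of this point along y. It is 100 mm from the tilt axis, straight in front of it (towards the robot) when the cassette is level, and goes round with the cassette. It can turn between the fingers
- lid (a joint): opening angle of the cassette's clear lid against the cassette, rad: 0 = shut, 1.9 = leaning back on its stop. Open beyond about 1.4 it stays up; below that it falls, slowly, until it rests on its two catches at about 0.1. Pressing the front edge down with some 6 to 12 N snaps it past the catches to 0; pulling the edge up with some 12 N reopens it
- lid_hinge (a point): middle of the lid's hinge line on the far rim of the cassette; own y along the hinge, to the robot's left
- lid_bail (a point): middle of the round bar of the lid's wire bail: bar 10 mm thick, 80 mm long, parallel to the hinge and 146 mm from it, 42 mm beyond the lid's front edge (gap of 35 mm for a finger). It can turn between the fingers
- lid_front (a point): middle of the lid's front edge, on its upper (outer) face: the place to press
- cover (a joint): opening angle of the tester's flip cover, rad: 0 = shut, 2.3 = thrown back on its stop. Below about 0.9 it falls shut, above about 1.3 it falls back open, slowly; between, it stays
- cover_hinge (a point): middle of the cover's hinge line, on the far top edge of the tester, 61 mm above the bench; own x points away from the tester's front when the cover is shut, own y along the hinge
- cover_bail (a point): middle of the round bar of the cover's wire bail: bar 10 mm thick, 60 mm long, parallel to the hinge, 140 mm in front of it and 25 mm above it when shut, gap of 35 mm between bar and cover. It can turn between the fingers. The cover is a clear box 100 x 90 mm, 52 mm high
- selector (a joint): angle of the tester's selector, rad: grows as it turns clockwise seen from above, ends at 0 and 2.6; at 0 the white pointer points to the tester's front (towards the robot), 1.57 is the long quarter-turn mark
- selector_grip (a point): on the selector's axis, 37 mm above the tester's top (which is 60 mm above the bench), at the height to grip: a black bar 14 mm thick and 38 mm long, its top 7 mm above this point. Own x lies along the bar, own y across it; the point turns with the knob
- jar: bystander, to be left alone: lidded glass jar. Origin: centre of its underside
- dome: bystander, to be left alone: glass dome on its blue base. Origin: centre of its underside
- drivers: bystander, to be left alone: round wooden screwdriver stand. Origin: centre of its underside
- loupe: bystander, to be left alone: black eyeglass loupe. Origin: centre of its underside
Mind the look-alikes: they are no part of the job. Leave any purple look-alike of the watch3 alone.

How it is judged:
On the way, in this order (a step that is already met when the one before it is completed fails the run):
1. every watch stands in a pocket of the cassette, dial up (((distance between watch1 and pocket1 below 0.009 m and angle between the z axis of watch1 and the z axis of pocket1, either way round below 0.12 rad) or (distance between watch1 and pocket2 below 0.009 m and angle between the z axis of watch1 and the z axis of pocket2, either way round below 0.12 rad) or (distance between watch1 and pocket3 below 0.009 m and angle between the z axis of watch1 and the z axis of pocket3, either way round below 0.12 rad)) and ((distance between watch2 and pocket1 below 0.009 m and angle between the z axis of watch2 and the z axis of pocket1, either way round below 0.12 rad) or (distance between watch2 and pocket2 below 0.009 m and angle between the z axis of watch2 and the z axis of pocket2, either way round below 0.12 rad) or (distance between watch2 and pocket3 below 0.009 m and angle between the z axis of watch2 and the z axis of pocket3, either way round below 0.12 rad)) and ((distance between watch3 and pocket1 below 0.009 m and angle between the z axis of watch3 and the z axis of pocket1, either way round below 0.12 rad) or (distance between watch3 and pocket2 below 0.009 m and angle between the z axis of watch3 and the z axis of pocket2, either way round below 0.12 rad) or (distance between watch3 and pocket3 below 0.009 m and angle between the z axis of watch3 and the z axis of pocket3, either way round below 0.12 rad)) and value of joint cassette below 0.05 rad), for 0.3 s.
2. the lid is pressed shut past its catches over the watches (value of joint lid below 0.03 rad and ((distance between watch1 and pocket1 below 0.009 m and angle between the z axis of watch1 and the z axis of pocket1, either way round below 0.12 rad) or (distance between watch1 and pocket2 below 0.009 m and angle between the z axis of watch1 and the z axis of pocket2, either way round below 0.12 rad) or (distance between watch1 and pocket3 below 0.009 m and angle between the z axis of watch1 and the z axis of pocket3, either way round below 0.12 rad)) and ((distance between watch2 and pocket1 below 0.009 m and angle between the z axis of watch2 and the z axis of pocket1, either way round below 0.12 rad) or (distance between watch2 and pocket2 below 0.009 m and angle between the z axis of watch2 and the z axis of pocket2, either way round below 0.12 rad) or (distance between watch2 and pocket3 below 0.009 m and angle between the z axis of watch2 and the z axis of pocket3, either way round below 0.12 rad)) and ((distance between watch3 and pocket1 below 0.009 m and angle between the z axis of watch3 and the z axis of pocket1, either way round below 0.12 rad) or (distance between watch3 and pocket2 below 0.009 m and angle between the z axis of watch3 and the z axis of pocket2, either way round below 0.12 rad) or (distance between watch3 and pocket3 below 0.009 m and angle between the z axis of watch3 and the z axis of pocket3, either way round below 0.12 rad))), for 0.3 s.
3. the shut cassette is held at 45 degrees for the reading (within 4 degrees, for 2.5 s) (value of joint lid below 0.03 rad and value of joint cassette between 0.715 and 0.855 rad), for 2.5 s.
4. the cassette is level again (value of joint lid below 0.03 rad and value of joint cassette below 0.05 rad), for 0.3 s.
5. the selector stands at the quarter-turn mark (within 8 degrees) (value of joint selector between 1.43 and 1.71 rad and value of joint cassette below 0.05 rad), for 0.3 s.
6. the flip cover is shut again (value of joint cover below 0.06 rad), for 0.3 s.
At the end, for the whole second after the job is handed in: Every watch sits dial up in a pocket (its underside within 9 mm of the centre of the floor), the lid is shut (below 0.03 rad), the cassette level (below 0.05), the selector at 1.57 within 0.14 rad and the flip cover shut (below 0.06) (all of step 2 and all of step 5 and value of joint cover below 0.06 rad); the robot touches nothing.
It fails at once if the cassette is tilted more than 9 degrees while the lid is not shut (value of joint cassette above 0.16 rad and value of joint lid above 0.06 rad).
It fails at once if the jar, dome, screwdriver stand or loupe is moved more than 4 cm (distance of any of jar, dome, drivers, loupe from where it was at the start of the episode above 0.04 m).
Of watch1, watch2, watch3 only 2 to 3 are there at a start; the rules pass over those that are not, and their reading is None.
At some moment in a run one of watch1, watch2, watch3 may be knocked a few centimetres aside while the robot is not near it.
Once in a run the grip may slacken for a moment while it holds something.
It also fails if it takes over 210 s, if anything falls off the work surface, if the arm or the gripper's body presses on something with over 40 N, if the wrist force passes 120 N, or if a joint passes its speed limit or range.

## Working session

There is one attempt and no reset: what is moved stays moved. The work goes in short steps, Python scripts to look and compute and a tool call to move; the robot and the scene stay as the last step left them, time stands still between calls to the robot, and variables do not carry over. Pictures are saved under pics/ and viewed, and the job is handed in when it is done.

Besides the shell and the picture viewer there is one more tool, called after "Request:" as a command line: name --pt "numbers of a row" for each row, then --argument value for the rest. servo_tool: Moves the arm, as the interface text tells. Its arguments: {"type":"object","properties":{"rows":{"type":"array"},"newtons":{"type":"number"}},"required":["rows"]}

```bash
ls; mkdir -p pics; cat > h.py <<'E'
import numpy as np, cv2
from scipy.spatial.transform import Rotation as R
from station import ctrl, cams, hand_in
def save(n,im): cv2.imwrite('pics/'+n+'.png', im[:,:,::-1])
def pose():
    o=ctrl.get_obs(); p=np.array(o['ee_pos']); e=o['eef_rot']
    return p, R.from_euler('xyz',e).as_matrix(), o
def cam2world(c,T=None):
    if 'hand_eye' in c:
        p,Rm=T; H=np.array(c['hand_eye']); A=np.eye(4);A[:3,:3]=Rm;A[:3,3]=p
        return A@H
    Rm=cv2.Rodrigues(np.array(c['rvec'],float))[0]; t=np.array(c['tvec'],float).ravel()
    A=np.eye(4);A[:3,:3]=Rm.T;A[:3,3]=-Rm.T@t; return A
def K(c): return np.array([[c['fx'],0,c['cx']],[0,c['fy'],c['cy']],[0,0,1.]])
def ray(c,u,v):
    q=cv2.undistortPoints(np.array([[[u,v]]],float),K(c),np.array(c['dist_coeffs'],float))[0,0]
    return np.array([q[0],q[1],1.])
def at_z(c,u,v,z,T=None):
    A=cam2world(c,T); d=A[:3,:3]@ray(c,u,v); o=A[:3,3]; return o+d*(z-o[2])/d[2]
def at_depth(c,u,v,T=None,r=2):
    D=c['depth'][int(v)-r:int(v)+r+1,int(u)-r:int(u)+r+1]; D=D[D>0]
    if len(D)==0: return None
    A=cam2world(c,T); return A[:3,:3]@(ray(c,u,v)*np.median(D))+A[:3,3]
def cloud(c,T=None):
    h,w=c['depth'].shape; uu,vv=np.meshgrid(np.arange(w),np.arange(h))
    q=cv2.undistortPoints(np.stack([uu,vv],-1).reshape(-1,1,2).astype(float),K(c),np.array(c['dist_coeffs'],float))[:,0]
    P=np.c_[q,np.ones(len(q))]*c['depth'].reshape(-1,1); A=cam2world(c,T)
    W=P@A[:3,:3].T+A[:3,3]; W[c['depth'].ravel()==0]=np.nan; return W.reshape(h,w,3)
def proj(c,X,T=None):
    A=np.linalg.inv(cam2world(c,T)); X=np.atleast_2d(X)
    return cv2.projectPoints(X.astype(float),cv2.Rodrigues(A[:3,:3])[0],A[:3,3],K(c),np.array(c['dist_coeffs'],float))[0][:,0]
def shot(n):
    p,Rm,o=pose(); c=cams.camera(n); return c,(p,Rm)
E
python3 - <<'E'
from h import *
print(ctrl.get_obs(), ctrl.hold_point_z)
for n in ['top','side','wrist']:
    c,T=shot(n); save(n+'0',c['image']); print(n,c['shot'],cam2world(c,T).round(3).tolist())
    for w in ['watch1','pocket1','pocket2','pocket3','tilt_axis','lever_grip','lid_hinge','lid_bail','lid_front','cover_hinge','cover_bail','selector_grip','jar','dome','drivers','loupe']:
        for d in cams.place_of(c,w)[:4]:
            u,v=d['at'][0]*640,d['at'][1]*400
            if d['p']>.25: print(' ',w,round(d['p'],2),int(u),int(v),at_depth(c,u,v,T))
E
```

```text
pics
{'time_s': 0.0, 'qpos': array([-1.32358504e+00,  3.00500164e-01,  1.52158358e+00, -3.00043834e-05,
        1.32071481e+00, -6.66295745e-02]), 'joint_vel': array([ 4.68150136e-04, -1.87126477e-03,  5.69429586e-05,  1.45741326e-03,
       -3.46025852e-04,  1.25199042e-03]), 'tau': array([ 2.63013448e-03, -5.31798470e+01, -3.52729261e+01,  7.09083793e-02,
        2.43888900e-02, -9.54641678e-05]), 'ee_pos': array([ 0.169701  , -0.52288192,  0.20486934]), 'eef_rot': array([-3.14038749e+00, -5.12916945e-05,  3.13848277e-01]), 'force': array([ 0.72790237, -0.03087849, -0.06986632]), 'moment': array([ 0.01035251,  0.03848134, -0.01761324]), 'grip_width': 0.09388348737692476} -0.0188
top 1 [[-0.008, -0.982, 0.187, 0.333], [-1.0, 0.009, 0.0, -0.05], [-0.002, -0.187, -0.982, 1.039], [0.0, 0.0, 0.0, 1.0]]
  watch1 0.86 467 290 [ 0.28043172 -0.42988343  0.0481472 ]
  watch1 0.82 435 204 [ 0.51034678 -0.36126694  0.05142693]
  watch1 0.73 427 230 [ 0.43768903 -0.33576387  0.04979889]
  watch1 0.67 424 175 [ 0.59478714 -0.34178181  0.03769238]
  pocket1 0.89 350 179 [ 0.57875647 -0.12741318  
[... 2619 characters left out ...]
02 [ 0.52098149 -0.07047913  0.11406036]
  lid_bail 0.4 257 219 [0.70245288 0.06725702 0.03665446]
  lid_front 0.96 287 165 [ 0.65600201 -0.04715001  0.2134454 ]
  cover_hinge 0.88 235 292 [0.45307699 0.34109614 0.05565004]
  cover_hinge 0.46 289 166 [ 0.65615594 -0.05332228  0.20866144]
  cover_bail 0.9 286 267 [0.39550569 0.21389867 0.08741466]
  jar 0.26 291 217 [0.52471642 0.06830614 0.11993202]
  dome 0.95 258 219 [0.69806829 0.06328649 0.03655947]
  drivers 0.93 224 247 [0.67784033 0.22048949 0.01988355]
wrist 3 [[0.308, -0.916, -0.257, 0.244], [-0.951, -0.296, -0.083, -0.497], [-0.0, 0.27, -0.963, 0.384], [0.0, 0.0, 0.0, 1.0]]
  watch1 0.58 277 49 [ 0.27454411 -0.44806022  0.0481704 ]
```

```bash
python3 - <<'E'
import cv2
a=cv2.imread('pics/top0.png');b=cv2.imread('pics/side0.png');w=cv2.imread('pics/wrist0.png')
cv2.imwrite('pics/t1.png',cv2.resize(a[90:340,130:530],(800,500),interpolation=cv2.INTER_CUBIC))
cv2.imwrite('pics/s1.png',cv2.resize(b[110:320,180:480],(800,560),interpolation=cv2.INTER_CUBIC))
E
```

```text
(no output)
```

View pics/t1.png

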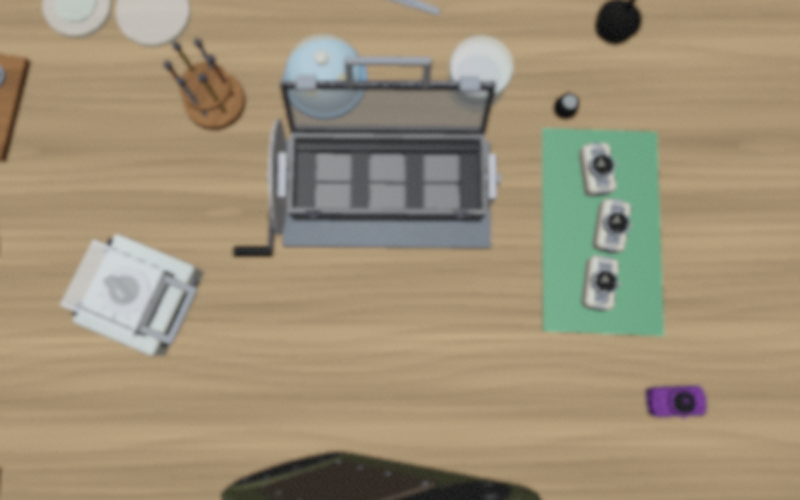

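View pics/s1.png

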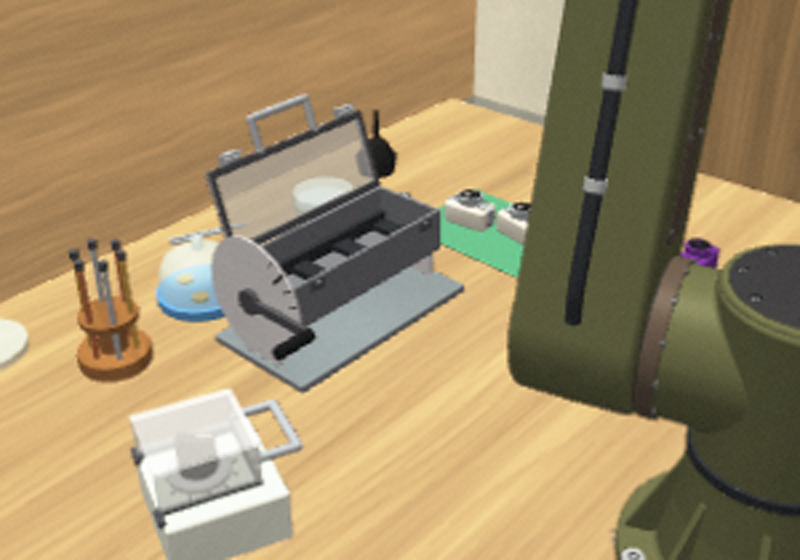

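View pics/wrist0.png

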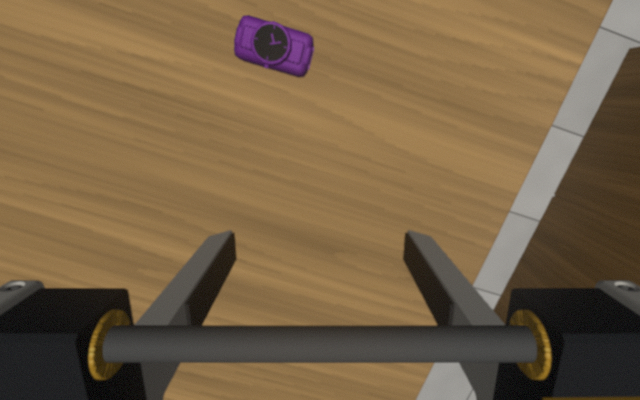

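The wide pictures show three watches on the mat, the cassette with its lid open, and the tester in front of it on the left. A purple look-alike lies off the mat, nearer the robot. I'll turn the tool half a turn so the camera stays on the robot's side, and look at the mat.

Request:
servo_tool --pt "0.14 0.09 0.07 0 0 0.96 1" --pt "0.14 0.09 0.07 0 0 0.96 1" --pt "0.14 0.09 0.07 0 0 0.96 1" --pt "0.14 0.09 0.07 0 0 0.96 1" --pt "0.14 0.09 0.07 0 0 0.96 1" --pt "0.14 0.09 0.07 0 0 0.96 1" --pt "0.14 0.09 0.07 0 0 0.96 1" --pt "0.14 0.09 0.07 0 0 0.96 1"

```text
time_s: 3.22
ee_pos: [0.3101, -0.4329, 0.2756]
eef_rot: [3.141, 0.0, 1.281]
force: [0.6, 0.7, -0.4]
grip_width: 0.0937
```

Request:
servo_tool --pt "0.14 0.09 0 0 0 0.96 1" --pt "0.14 0.09 0 0 0 0.96 1" --pt "0.14 0.09 0 0 0 0.96 1" --pt "0.14 0.09 0 0 0 0.96 1" --pt "0.14 0.09 0 0 0 0.96 1" --pt "0.14 0.09 0 0 0 0.96 1" --pt "0.14 0.09 0 0 0 0.96 1" --pt "0.14 0.09 0 0 0 0.96 1"

```text
time_s: 3.88
ee_pos: [0.4504, -0.3426, 0.2755]
eef_rot: [3.142, 0.0, 2.249]
force: [-0.1, 0.6, 0.5]
grip_width: 0.0938
```

Request:
servo_tool --pt "0 0 0 0 0 0.9 1" --pt "0 0 0 0 0 0.9 1" --pt "0 0 0 0 0 0.9 1" --pt "0 0 0 0 0 0.9 1" --pt "0 0 0 0 0 0.9 1" --pt "0 0 0 0 0 0.9 1" --pt "0 0 0 0 0 0.9 1" --pt "0 0 0 0 0 0.9 1"

```text
time_s: 4.55
ee_pos: [0.4504, -0.3426, 0.2755]
eef_rot: [3.141, 0.0, -3.127]
force: [0.3, 0.1, -0.0]
grip_width: 0.094
```

```bash
cat >> h.py <<'E'
def look(n,names,tag,minp=.3):
    c,T=shot(n); save(tag,c['image']); out={}
    for w in names:
        for d in cams.place_of(c,w)[:4]:
            u,v=d['at'][0]*640,d['at'][1]*400
            if d['p']>minp:
                X=at_depth(c,u,v,T); out.setdefault(w,[]).append((d['p'],u,v))
                print(' ',w,round(d['p'],2),int(u),int(v),None if X is None else X.round(4))
    return c,T,out
E
python3 - <<'E'
from h import *
p,Rm,o=pose(); print(p,o['eef_rot'],o['qpos'].round(2))
c,T,o=look('wrist',['watch1','jar'],'w1'); print(c['fx'],c['cx'],c['cy'],c['dist_coeffs'])
E
```

```text
[ 0.45037484 -0.34259757  0.27546919] [ 3.14146240e+00  3.59925456e-06 -3.12670574e+00] [-0.72  0.29  1.37  0.    1.48 -2.3 ]
  watch1 0.94 308 265 [ 0.5802 -0.3535  0.0406]
  watch1 0.89 240 19 [ 0.2902 -0.4277  0.0478]
  watch1 0.77 316 151 [ 0.4296 -0.3441  0.051 ]
  watch1 0.71 300 213 [ 0.5053 -0.3638  0.0505]
346.9734553673743 319.3019584852552 196.98325012824301 [-0.00905291  0.          0.          0.          0.        ]
```

View pics/w1.png

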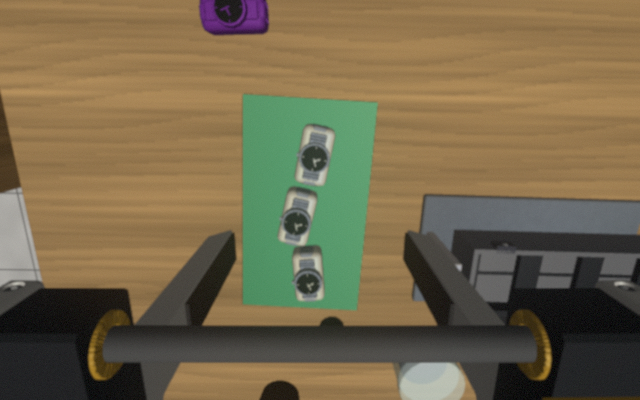

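The wrist picture shows the three watches on the mat at pixels (316,155), (298,215) and (308,273). The purple look-alike is at (235,12), off the mat. Next I measure each watch's outline from the depth.

```bash
cat >> h.py <<'E'
def watches(c,T,lo=0.024,hi=0.06,box=(0.2,0.75,-0.55,-0.2)):
    W=cloud(c,T); x,y,z=W[...,0],W[...,1],W[...,2]
    hsv=cv2.cvtColor(c['image'],cv2.COLOR_RGB2HSV)
    m=(z>lo)&(z<hi)&(x>box[0])&(x<box[1])&(y>box[2])&(y<box[3])
    n,l,s,_=cv2.connectedComponentsWithStats(m.astype(np.uint8))
    r=[]
    for i in range(1,n):
        if s[i,4]<250: continue
        P=W[l==i]
        (cx,cy),(a,b),th=cv2.minAreaRect((P[:,:2]*1000).astype(np.float32))
        if a<b: a,b=b,a; th+=90
        th=(th+90)%180-90
        hs=hsv[l==i]; purple=np.mean((hs[:,0]>120)&(hs[:,0]<165)&(hs[:,1]>100))
        r.append((cx/1000,cy/1000,th,a,b,purple)); print('rect c',round(cx,1),round(cy,1),'yaw',round(th,1),'size',round(a,1),round(b,1),'purple',round(purple,2),'n',s[i,4],'ztop',np.percentile(P[:,2],[50,98]).round(3))
    return r
E
python3 - <<'E'
from h import *
c,T=shot('wrist'); watches(c,T)
c,T=shot('top'); watches(c,T)
E
```

```text
rect c 282.1 -439.8 yaw -88.5 size 74.3 32.5 purple 0.77 n 2154 ztop [0.037 0.049]
rect c 437.3 -348.1 yaw -10.6 size 72.8 41.5 purple 0.0 n 1872 ztop [0.04  0.052]
rect c 517.3 -369.6 yaw -12.6 size 73.5 41.3 purple 0.0 n 1668 ztop [0.04  0.052]
rect c 599.4 -354.6 yaw 4.7 size 72.7 41.1 purple 0.0 n 1491 ztop [0.04  0.052]
rect c 602.2 -355.9 yaw 3.8 size 73.8 41.3 purple 0.0 n 365 ztop [0.04  0.054]
rect c 438.9 -348.9 yaw -10.5 size 73.2 40.4 purple 0.0 n 342 ztop [0.041 0.054]
```

Request:
servo_tool --pt "0.0 0.3 0.06 0 0 -0.014 1" --pt "0.0 0.3 0.06 0 0 -0.014 1" --pt "0.0 0.3 0.06 0 0 -0.014 1" --pt "0.0 0.3 0.06 0 0 -0.014 1" --pt "0.0 0.3 0.06 0 0 -0.014 1" --pt "0.0 0.3 0.06 0 0 -0.014 1" --pt "0.0 0.3 0.06 0 0 -0.014 1" --pt "0.0 0.3 0.06 0 0 -0.014 1"

```text
time_s: 5.47
ee_pos: [0.4501, -0.0388, 0.3371]
eef_rot: [3.141, 0.002, 3.134]
force: [-0.5, -0.2, 0.4]
grip_width: 0.0939
```

```bash

python3 - <<'E'
from h import *
p,Rm,o=pose(); print(p,o['eef_rot'],o['qpos'].round(2))
c,T,o=look('wrist',['pocket1','tilt_axis','lever_grip','lid_hinge','lid_bail','lid_front','cover_hinge','cover_bail','selector_grip'],'w2')
np.save('w2.npy',cloud(c,T))
E
```

```text
[ 0.45014792 -0.03881801  0.33705327] [3.14115004e+00 2.41786844e-03 3.13433188e+00] [-0.17  0.    1.56  0.    1.58 -1.73]
  pocket1 0.97 309 250 [ 0.5739 -0.0515  0.072 ]
  pocket1 0.89 361 246 [0.5683 0.0204 0.0699]
  pocket1 0.69 255 248 [ 0.5702 -0.1266  0.0713]
  pocket1 0.37 526 118 [0.3952 0.2133 0.0888]
  tilt_axis 0.81 309 257 [ 0.584  -0.0522  0.07  ]
  lever_grip 0.77 452 183 [0.4722 0.1269 0.1002]
  lever_grip 0.39 363 249 [0.5731 0.0231 0.0709]
  lid_hinge 0.59 308 303 [ 0.6242 -0.0529  0.1231]
  lid_front 0.87 307 382 [ 0.6578 -0.0509  0.2174]
  cover_hinge 0.45 310 249 [ 0.5713 -0.0503  0.0713]
  cover_hinge 0.34 256 245 [ 0.5657 -0.1254  0.0708]
  cover_bail 0.57 528 116 [0.3925 0.2144 0.0893]
  selector_grip 0.72 114 147 [ 0.4342 -0.3262  0.0274]
```

View pics/w2.png

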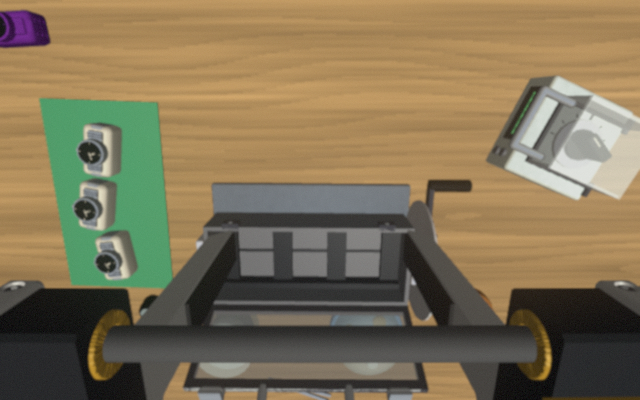

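```bash

python3 - <<'E'
from h import *
c,T=shot('wrist'); W=cloud(c,T); W2=np.load('w2.npy')
for W in (W,W2):
    P=W.reshape(-1,3); P=P[~np.isnan(P[:,0])]
    B=P[(P[:,0]>.5)&(P[:,0]<.64)&(P[:,1]>-.2)&(P[:,1]<.1)]
    f=B[(B[:,0]>.55)&(B[:,0]<.6)&(B[:,2]<.09)&(B[:,2]>.06)]; print('floor z',np.percentile(f[:,2],[10,50,90]).round(4))
    # front rim
    r=B[(B[:,0]<.56)&(B[:,2]>.112)&(B[:,2]<.128)]; print(len(r),'rim z',np.median(r[:,2]))
    for y0 in np.arange(-.18,.08,.03):
        q=r[abs(r[:,1]-y0)<.008]
        if len(q)>3: print(round(y0,2),'front x',np.percentile(q[:,0],[3,50,97]).round(4),len(q))
    for x0 in np.arange(.54,.62,.02):
        q=B[(abs(B[:,0]-x0)<.006)&(B[:,2]>.112)&(B[:,2]<.128)]
        for s in (-1,1):
            k=q[(q[:,1]+.05)*s>.1]
            if len(k): print(round(x0,2),s,'y',np.percentile(k[:,1],[3,50,97]).round(4),len(k))
E
```

```text
floor z [0.0694 0.0711 0.0798]
1679 rim z 0.12160949370059415
-0.18 front x [0.5172 0.5209 0.528 ] 65
-0.15 front x [0.5125 0.516  0.522 ] 114
-0.12 front x [0.5178 0.5188 0.5229] 92
-0.09 front x [0.5185 0.5194 0.5231] 88
-0.06 front x [0.5188 0.5199 0.5236] 86
-0.03 front x [0.5194 0.5201 0.5238] 85
0.0 front x [0.5198 0.5215 0.5256] 95
0.03 front x [0.5163 0.5212 0.5259] 114
0.06 front x [0.5167 0.5217 0.5259] 82
0.58 1 y [0.071  0.0713 0.0719] 8
0.6 1 y [0.0708 0.0724 0.0762] 55
floor z [0.0695 0.0711 0.0798]
1711 rim z 0.12166070779206034
-0.18 front x [0.5171 0.5238 0.5336] 85
-0.15 front x [0.5126 0.5164 0.5222] 122
-0.12 front x [0.5178 0.5189 0.523 ] 93
-0.09 front x [0.5184 0.5195 0.5231] 88
-0.06 front x [0.519  0.5196 0.5234] 82
-0.03 front x [0.5193 0.5209 0.5249] 93
0.0 front x [0.52   0.5213 0.5253] 95
0.03 front x [0.5165 0.5213 0.5256] 108
0.06 front x [0.5167 0.5218 0.5259] 92
0.54 -1 y [-0.1915 -0.188  -0.1791] 4
0.58 1 y [0.0709 0.0718 0.0758] 43
0.6 1 y [0.0706 0.0727 0.0823] 55
```

The wrist picture shows the cassette pockets at about (361,246), (309,250) and (255,248), with the front rim at row 215. The lever is at (452,183), and the tester is at the upper right with its cover shut. From the rim, pocket2 is at (0.572, -0.052, 0.070) and the cassette yaw is about -1°. I go to the far watch first.

Request:
servo_tool --pt "0.08 -0.316 -0.08 0 0 0.09 1" --pt "0.08 -0.316 -0.08 0 0 0.09 1" --pt "0.08 -0.316 -0.08 0 0 0.09 1" --pt "0.08 -0.316 -0.08 0 0 0.09 1" --pt "0.08 -0.316 -0.08 0 0 0.09 1" --pt "0.08 -0.316 -0.08 0 0 0.09 1" --pt "0.08 -0.316 -0.08 0 0 0.09 1" --pt "0.08 -0.316 -0.08 0 0 0.09 1"

```text
time_s: 6.68
ee_pos: [0.5295, -0.3588, 0.2551]
eef_rot: [3.141, -0.001, -3.062]
force: [0.8, -0.2, 0.1]
grip_width: 0.0942
```

```bash

python3 - <<'E'
from h import *
p,Rm,o=pose(); print(p.round(4),o['eef_rot'].round(3))
c,T=shot('wrist'); watches(c,T)
W=cloud(c,T);P=W.reshape(-1,3); m=(abs(P[:,0]-.45)<.15)&(abs(P[:,1]+.30)<.015); print('mat z',np.nanmedian(P[m,2]))
E
```

```text
[ 0.5295 -0.3588  0.2551] [ 3.141e+00 -1.000e-03 -3.062e+00]
rect c 437.9 -348.0 yaw -10.5 size 74.1 41.4 purple 0.0 n 2436 ztop [0.04  0.052]
rect c 518.5 -369.9 yaw -12.7 size 73.0 41.4 purple 0.0 n 2045 ztop [0.04  0.052]
rect c 600.8 -354.6 yaw 4.9 size 74.3 40.2 purple 0.0 n 1809 ztop [0.04  0.052]
rect c 701.5 -319.2 yaw -70.6 size 28.5 26.0 purple 0.0 n 306 ztop [0.027 0.029]
rect c 714.8 -217.3 yaw -38.6 size 44.5 7.9 purple 0.0 n 454 ztop [0.04  0.059]
mat z 0.3606504244890218
```

Request:
servo_tool --pt "0.0715 0.004 -0.08 0 0 0 1" --pt "0.0715 0.004 -0.08 0 0 0 1" --pt "0.0715 0.004 -0.1 0 0 0 1" --pt "0.0715 0.004 -0.14 0 0 0 1" --pt "0.0715 0.004 -0.18 0 0 0 1" --pt "0.0715 0.004 -0.215 0 0 0 1" --pt "0.0715 0.004 -0.238 0 0 0 1" --pt "0.0715 0.004 -0.238 0 0 0 1"

```text
time_s: 7.4
ee_pos: [0.5981, -0.359, 0.0063]
eef_rot: [3.133, -0.012, -3.066]
force: [-0.6, -0.1, -0.6]
grip_width: 0.0939
```

Request:
servo_tool --newtons 25 --pt "0 0 0 0 0 0 -1" --pt "0 0 0 0 0 0 -1" --pt "0 0 0 0 0 0 -1" --pt "0 0 0 0 0 0 -1" --pt "0 0 0 0 0 0 -1" --pt "0 0 0 0 0 0 -1" --pt "0 0 0 0 0 0 -1" --pt "0 0 0 0 0 0 -1"

```text
time_s: 8.07
ee_pos: [0.5982, -0.3589, 0.0066]
eef_rot: [3.134, -0.011, -3.066]
force: [0.0, 2.2, 1.3]
grip_width: 0.0443
```

Request:
servo_tool --pt "0 0 0 0 0 0 0.1" --pt "0 0 0 0 0 0 0.1" --pt "0.002 0.004 0.005 0 0 0 0.1" --pt "0.002 0.004 0.0107 0 0 0 0.1" --pt "0.002 0.004 0.0107 0 0 0 0.1" --pt "0.002 0.004 0.0107 0 0 0 0.1" --pt "0.002 0.004 0.0107 0 0 0 0.1" --pt "0.002 0.004 0.0107 0 0 0 0.1"

```text
time_s: 8.73
ee_pos: [0.6001, -0.3549, 0.0171]
eef_rot: [3.133, -0.012, -3.066]
force: [0.0, -0.1, -0.9]
grip_width: 0.0514
```

```bash

python3 - <<'E'
from h import *
p,Rm,o=pose(); print(p.round(4),o['eef_rot'].round(4),o['qpos'].round(3),o['grip_width'],o['force'])
c,T=shot('wrist'); save('w3',c['image']); watches(c,T)
c,T=shot('top'); watches(c,T)
E
```

```text
[ 0.6001 -0.3549  0.0171] [ 3.1334 -0.0116 -3.0657] [-5.860e-01  8.190e-01  1.180e+00 -1.000e-03  1.157e+00 -2.233e+00] 0.0513647993905122 [ 0.0105929 -0.1144709 -0.9220768]
rect c 518.6 -370.0 yaw -12.6 size 74.0 41.8 purple 0.0 n 14372 ztop [0.041 0.052]
rect c 601.2 -363.4 yaw 4.7 size 72.7 56.2 purple 0.0 n 11348 ztop [0.041 0.055]
rect c 594.6 -326.0 yaw -31.2 size 21.6 10.3 purple 0.0 n 1179 ztop [0.045 0.059]
rect c 692.1 -320.0 yaw -87.0 size 24.1 6.8 purple 0.0 n 256 ztop [0.025 0.028]
rect c 278.7 -440.5 yaw -87.3 size 74.1 42.4 purple 0.64 n 448 ztop [0.038 0.051]
```

View pics/w3.png

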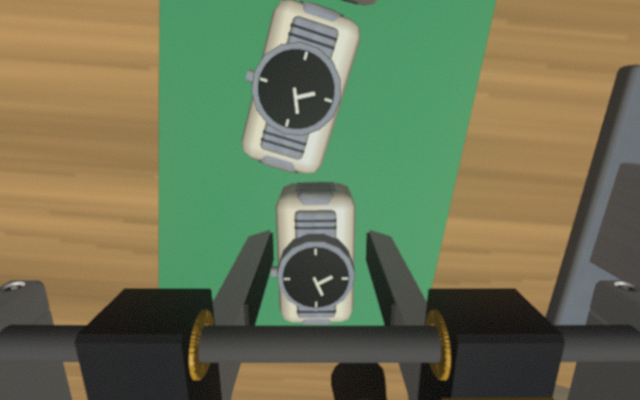

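The watch sits between the fingers at (315,255), with the second one at (300,90). I close at the corrected height.

Request:
servo_tool --newtons 25 --pt "0 0 0 0 0 0 -1" --pt "0 0 0 0 0 0 -1" --pt "0 0 0 0 0 0 -1" --pt "0 0 0 0 0 0 -1" --pt "0 0 0 0 0 0 -1" --pt "0 0 0 0 0 0 -1" --pt "0 0 0 0 0 0 -1" --pt "0 0 0 0 0 0 -1"

```text
time_s: 9.5
ee_pos: [0.6001, -0.3549, 0.017]
eef_rot: [3.133, -0.012, -3.066]
force: [-0.3, 0.2, -1.8]
grip_width: 0.0398
```

Request:
servo_tool --pt "0 0 0.02 0 0 0 -1" --pt "0 0 0.05 0 0 0 -1" --pt "0 0 0.08 0 0 0 -1" --pt "0 0 0.12 0 0 0 -1" --pt "0 0 0.16 0 0 0 -1" --pt "0 0 0.19 0 0 0 -1" --pt "0 0 0.2 0 0 0 -1" --pt "0 0 0.2 0 0 0 -1"

```text
time_s: 10.17
ee_pos: [0.6007, -0.3553, 0.2199]
eef_rot: [3.136, -0.008, -3.066]
force: [-0.4, -0.2, -1.3]
grip_width: 0.04
```

```bash

python3 - <<'E'
from h import *
p,Rm,o=pose(); print(p.round(4),o['eef_rot'].round(4),o['grip_width'],o['force'].round(1), R.from_matrix(R.from_euler('xyz',[np.pi,0,np.pi-.018]).as_matrix()@Rm.T).as_rotvec())
c,T=shot('wrist'); save('w4',c['image'])
E
```

```text
[ 0.6007 -0.3553  0.2199] [ 3.1362 -0.008  -3.0658] 0.03997466829886857 [-0.4 -0.2 -1.3] [-0.00517021 -0.00814574 -0.09377214]
```

View pics/w4.png

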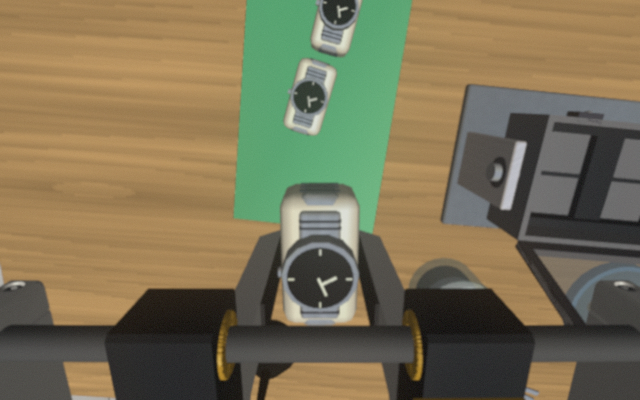

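Request:
servo_tool --pt "-0.02 0.03 0.0 0 0 -0.02 -1" --pt "-0.035 0.065 0.0 0 0 -0.04 -1" --pt "-0.035 0.1 0.0 -0.005 -0.008 -0.094 -1" --pt "-0.035 0.135 0.0 -0.005 -0.008 -0.094 -1" --pt "-0.035 0.17 0.0 -0.005 -0.008 -0.094 -1" --pt "-0.035 0.2 0.0 -0.005 -0.008 -0.094 -1" --pt "-0.035 0.23 0.0 -0.005 -0.008 -0.094 -1" --pt "-0.035 0.25 0.0 -0.005 -0.008 -0.094 -1"

```text
time_s: 10.88
ee_pos: [0.5641, -0.1022, 0.2139]
eef_rot: [3.138, -0.008, 3.125]
force: [-0.8, -0.4, -1.8]
grip_width: 0.0399
```

Request:
servo_tool --pt "0.003 0.03 0.0 0 0 0 -1" --pt "0.005 0.06 0.0 0 0 0 -1" --pt "0.007 0.09 0.0 0 0 0 -1" --pt "0.007 0.115 0.0 0 0 0 -1" --pt "0.007 0.127 0.0 0 0 0 -1" --pt "0.007 0.127 0.0 0 0 0 -1" --pt "0.007 0.127 0.0 0 0 0 -1" --pt "0.007 0.127 0 0 0 0 -1"

```text
time_s: 11.55
ee_pos: [0.5708, 0.0238, 0.2128]
eef_rot: [3.138, -0.009, 3.124]
force: [-0.4, -0.7, -1.3]
grip_width: 0.0396
```

```bash

python3 - <<'E'
from h import *
p,Rm,o=pose(); print(p.round(4),o['eef_rot'].round(4),o['grip_width'],o['force'].round(1), R.from_matrix(R.from_euler('xyz',[np.pi,0,np.pi-.018]).as_matrix()@Rm.T).as_rotvec())
c,T=shot('wrist'); save('w5',c['image'])
E
```

```text
[0.5708 0.0238 0.2128] [ 3.1378 -0.0091  3.1239] 0.03962971867939491 [-0.4 -0.7 -1.3] [-0.00398699 -0.00907114 -0.0002728 ]
```

View pics/w5.png

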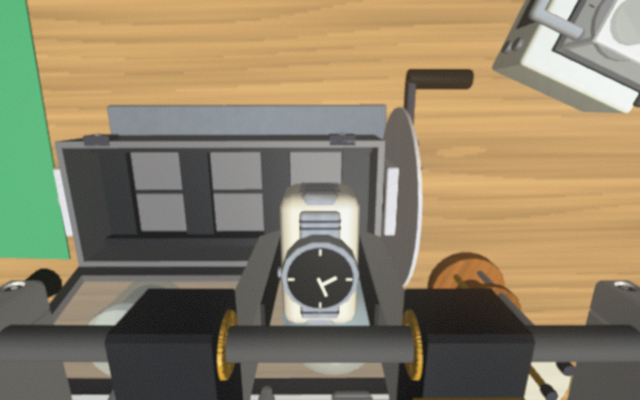

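The view shows all three pockets, with light floor plates at about (158,190), (237,190) and (316,190). The held watch is above the left one. I refine the pocket positions from this closer view.

```bash

python3 - <<'E'
from h import *
c,T=shot('wrist'); W=cloud(c,T); im=c['image'].astype(int)
g=cv2.cvtColor(c['image'],cv2.COLOR_RGB2GRAY)
sub=(slice(140,240),slice(100,275))
m=np.zeros_like(g); m[sub]=((g[sub]>110)&(W[sub][...,2]<.085)).astype(np.uint8)
n,l,s,ce=cv2.connectedComponentsWithStats(m)
for i in range(1,n):
    if s[i,4]>200:
        P=W[l==i]; print(s[i,:4],'x',np.nanpercentile(P[:,0],[1,99]).round(4),'y',np.nanpercentile(P[:,1],[1,99]).round(4),'z',np.nanmedian(P[:,2]).round(4), 'mid',(np.nanpercentile(P[:,1],[1,99]).mean()).round(4))
P=W.reshape(-1,3);
r=P[(P[:,0]<.535)&(P[:,0]>.50)&(P[:,2]>.112)&(P[:,2]<.128)]
for y0 in np.arange(-.16,.08,.03):
    q=r[abs(r[:,1]-y0)<.006]
    if len(q)>3: print(round(y0,2),'front x',np.percentile(q[:,0],[3,50,97]).round(4),len(q))
for x0 in (.54,.56,.58,.6):
    q=P[(abs(P[:,0]-x0)<.006)&(P[:,2]>.112)&(P[:,2]<.128)&(P[:,1]>.05)&(P[:,1]<.085)]; 
    if len(q): print(x0,np.percentile(q[:,1],[3,50,97]).round(4))
    q=P[(abs(P[:,0]-x0)<.006)&(P[:,2]>.112)&(P[:,2]<.128)&(P[:,1]<-.15)&(P[:,1]>-.19)]; 
    if len(q): print(x0,np.percentile(q[:,1],[3,50,97]).round(4))
E
```

```text
[131 153  51  36] x [0.5352 0.569 ] y [-0.1489 -0.1058] z 0.0706 mid -0.1273
[211 153  51  36] x [0.5368 0.5706] y [-0.0748 -0.0292] z 0.0705 mid -0.052
[214 193  50  38] x [0.5753 0.6121] y [-0.0754 -0.0298] z 0.0703 mid -0.0526
[137 194  50  36] x [0.5747 0.6105] y [-0.1494 -0.1065] z 0.0703 mid -0.1279
-0.16 front x [0.515  0.5203 0.5229] 123
-0.13 front x [0.515  0.5201 0.5235] 155
-0.1 front x [0.5195 0.5216 0.5241] 124
-0.07 front x [0.52   0.5221 0.5247] 125
-0.04 front x [0.5205 0.5228 0.5253] 125
-0.01 front x [0.5211 0.5229 0.5259] 118
0.02 front x [0.5209 0.5229 0.5258] 119
0.05 front x [0.5172 0.5218 0.5264] 187
0.54 [0.0718 0.0737 0.0768]
0.54 [-0.1797 -0.1748 -0.1734]
0.56 [0.0714 0.0735 0.0842]
0.56 [-0.1881 -0.175  -0.1738]
0.58 [0.071  0.0732 0.0842]
0.58 [-0.1802 -0.1753 -0.1743]
0.6 [0.0707 0.0734 0.0844]
0.6 [-0.1801 -0.1756 -0.1744]
```

Request:
servo_tool --pt "0.0035 -0.0015 -0.01 -0.004 -0.009 0 -1" --pt "0.0035 -0.0015 -0.025 -0.004 -0.009 0 -1" --pt "0.0035 -0.0015 -0.04 -0.004 -0.009 0 -1" --pt "0.0035 -0.0015 -0.055 -0.004 -0.009 0 -1" --pt "0.0035 -0.0015 -0.065 -0.004 -0.009 0 -1" --pt "0.0035 -0.0015 -0.075 -0.004 -0.009 0 -1" --pt "0.0035 -0.0015 -0.08 -0.004 -0.009 0 -1" --pt "0.0035 -0.0015 -0.08 -0.004 -0.009 0 -1"

```text
time_s: 12.32
ee_pos: [0.5742, 0.0218, 0.1324]
eef_rot: [3.142, -0.001, 3.123]
force: [-0.4, -0.3, -1.4]
grip_width: 0.0399
```

```bash
cat > st.py <<'E'
from h import *
import sys
p,Rm,o=pose(); y=float(sys.argv[1]) if len(sys.argv)>1 else np.pi-.017
print(p.round(4),o['eef_rot'].round(4),round(o['grip_width'],4),o['force'].round(1),'fix',R.from_matrix(R.from_euler('xyz',[np.pi,0,y]).as_matrix()@Rm.T).as_rotvec().round(4),o['time_s'])
E
python3 st.py
```

```text
[0.5742 0.0218 0.1324] [ 3.1415e+00 -6.0000e-04  3.1229e+00] 0.0399 [-0.4 -0.3 -1.4] fix [-0.0001 -0.0006  0.0017] 12.3167
```

Request:
servo_tool --pt "0 0.0005 -0.008 0 0 0 -1" --pt "0 0.0005 -0.018 0 0 0 -1" --pt "0 0.0005 -0.028 0 0 0 -1" --pt "0 0.0005 -0.036 0 0 0 -1" --pt "0 0.0005 -0.042 0 0 0 -1" --pt "0 0.0005 -0.046 0 0 0 -1" --pt "0 0.0005 -0.0475 0 0 0 -1" --pt "0 0.0005 -0.0475 0 0 0 -1"

```text
time_s: 12.98
ee_pos: [0.5743, 0.0223, 0.085]
eef_rot: [3.142, -0.001, 3.123]
force: [-0.0, -0.5, -1.9]
grip_width: 0.0398
```

Request:
servo_tool --pt "0 0 0 0 0 0 -1" --pt "0 0 0 0 0 0 0.0" --pt "0 0 0 0 0 0 0.15" --pt "0 0 0 0 0 0 0.25" --pt "0 0 0 0 0 0 0.25" --pt "0 0 0 0 0 0 0.25" --pt "0 0 0.01 0 0 0 0.25" --pt "0 0 0.03 0 0 0 0.25"

```text
time_s: 13.65
ee_pos: [0.5732, 0.0223, 0.114]
eef_rot: [3.142, -0.004, 3.123]
force: [-0.3, -0.4, -0.1]
grip_width: 0.059
```

Request:
servo_tool --pt "-0.01 0 0.03 0 0 0 0.25" --pt "-0.02 0 0.06 0 0 0 0.25" --pt "-0.03 0 0.09 0 0 0 0.5" --pt "-0.04 -0.02 0.11 0 0 0 1" --pt "-0.04 -0.05 0.12 0 0 0 1" --pt "-0.06 -0.08 0.13 0 0 0 1" --pt "-0.08 -0.11 0.13 0 0 0 1" --pt "-0.1 -0.14 0.13 0 0 0 1"

```text
time_s: 14.32
ee_pos: [0.4723, -0.1188, 0.2453]
eef_rot: [-3.141, -0.003, 3.123]
force: [0.0, -0.8, -0.2]
grip_width: 0.0931
```

```bash
cat > lk.py <<'E'
from h import *
import sys
p,Rm,o=pose(); print(p.round(4),o['eef_rot'].round(4))
c,T=shot('wrist'); save(sys.argv[1],c['image']); print('mat'); watches(c,T)
print('cassette'); watches(c,T,.09,.111,(.53,.612,-.168,.066))
E
python3 lk.py w6
```

```text
[ 0.4723 -0.1188  0.2453] [-3.1411e+00 -2.5000e-03  3.1233e+00]
mat
rect c 293.2 -426.5 yaw -84.5 size 48.3 9.5 purple 1.0 n 519 ztop [0.032 0.045]
rect c 437.7 -347.6 yaw -10.5 size 74.3 41.5 purple 0.0 n 2594 ztop [0.04  0.052]
rect c 517.8 -369.5 yaw -12.8 size 72.3 41.3 purple 0.0 n 2210 ztop [0.04  0.052]
cassette
rect c 547.7 25.9 yaw 68.3 size 41.6 24.0 purple 0.0 n 753 ztop [0.104 0.109]
```

View pics/w6.png

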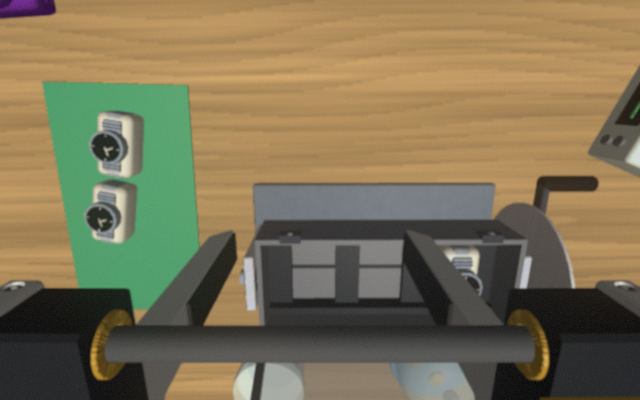

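The picture shows the first watch in the left pocket at (465,270), partly behind the finger, and the other two on the mat unmoved. Next is the middle watch.

Request:
servo_tool --pt "0.01 -0.036 0 0 0 -0.05 1" --pt "0.02 -0.072 -0.01 0 0 -0.1 1" --pt "0.03 -0.108 -0.03 0 0 -0.15 1" --pt "0.04 -0.144 -0.05 0 0 -0.203 1" --pt "0.046 -0.18 -0.07 0 0 -0.203 1" --pt "0.046 -0.214 -0.085 0 0 -0.203 1" --pt "0.046 -0.24 -0.095 0 0 -0.203 1" --pt "0.046 -0.251 -0.1 0 0 -0.203 1"

```text
time_s: 15.03
ee_pos: [0.5148, -0.3763, 0.1436]
eef_rot: [-3.141, -0.006, 2.916]
force: [-0.9, 0.0, 0.7]
grip_width: 0.0941
```

```bash
python3 st.py 2.92; python3 lk.py w7
```

```text
[ 0.5148 -0.3763  0.1436] [-3.1406 -0.0056  2.9155] 0.0941 [-0.9  0.   0.7] fix [-0.0002 -0.0057  0.0045] 15.0333
[ 0.5148 -0.3763  0.1436] [-3.1406 -0.0056  2.9155]
mat
rect c 437.6 -348.1 yaw -10.4 size 73.3 41.5 purple 0.0 n 4516 ztop [0.041 0.052]
rect c 517.8 -369.4 yaw -12.9 size 72.9 41.0 purple 0.0 n 3674 ztop [0.04  0.052]
cassette
```

Request:
servo_tool --pt "0.003 0.0068 -0.02 0 -0.006 0.002 1" --pt "0.003 0.0068 -0.045 0 -0.006 0.002 1" --pt "0.003 0.0068 -0.07 0 -0.006 0.002 1" --pt "0.003 0.0068 -0.09 0 -0.006 0.002 1" --pt "0.003 0.0068 -0.107 0 -0.006 0.002 1" --pt "0.003 0.0068 -0.12 0 -0.006 0.002 1" --pt "0.003 0.0068 -0.1265 0 -0.006 0.002 1" --pt "0.003 0.0068 -0.1265 0 -0.006 0.002 1"

```text
time_s: 15.75
ee_pos: [0.5177, -0.3688, 0.0165]
eef_rot: [3.141, -0.001, 2.918]
force: [-0.2, -0.0, -0.9]
grip_width: 0.0941
```

```bash
python3 st.py 2.92
```

```text
[ 0.5177 -0.3688  0.0165] [ 3.1407e+00 -8.0000e-04  2.9177e+00] 0.0941 [-0.2 -0.  -0.9] fix [-0.001  -0.0006  0.0023] 15.75
```

Request:
servo_tool --newtons 25 --pt "0 0 0.0005 0 0 0 -1" --pt "0 0 0.0005 0 0 0 -1" --pt "0 0 0.0005 0 0 0 -1" --pt "0 0 0.0005 0 0 0 -1" --pt "0 0 0.0005 0 0 0 -1" --pt "0 0 0.0005 0 0 0 -1" --pt "0 0 0.0005 0 0 0 -1" --pt "0 0 0.0005 0 0 0 -1"

```text
time_s: 16.42
ee_pos: [0.5177, -0.3688, 0.017]
eef_rot: [3.141, -0.001, 2.918]
force: [1.0, 0.0, 0.6]
grip_width: 0.0439
```

Request:
servo_tool --pt "0 0 0.0 0 0 0 -1" --pt "0 0 0.02 0 0 0 -1" --pt "0 0 0.05 0 0 0 -1" --pt "0 0 0.08 0 0 0 -1" --pt "0 0 0.12 0 0 0 -1" --pt "0 0 0.15 0 0 0 -1" --pt "0 0 0.175 0 0 0 -1" --pt "0 0 0.19 0 0 0 -1"

```text
time_s: 17.08
ee_pos: [0.5181, -0.3691, 0.2103]
eef_rot: [-3.141, 0.002, 2.918]
force: [-0.1, -0.4, -1.6]
grip_width: 0.0398
```

```bash
python3 st.py
```

```text
[ 0.5181 -0.3691  0.2103] [-3.1410e+00  2.3000e-03  2.9177e+00] 0.0398 [-0.1 -0.4 -1.6] fix [0.0008 0.0022 0.2069] 17.0833
```

Request:
servo_tool --pt "0.01 0.03 0 0 0 0.05 -1" --pt "0.02 0.065 0 0 0 0.1 -1" --pt "0.03 0.1 0 0 0 0.15 -1" --pt "0.04 0.135 0 0 0 0.207 -1" --pt "0.045 0.17 0 0 0 0.207 -1" --pt "0.05 0.205 0 0 0 0.207 -1" --pt "0.05 0.24 0 0 0 0.207 -1" --pt "0.05 0.27 0 0 0 0.207 -1"

```text
time_s: 17.75
ee_pos: [0.5678, -0.0968, 0.21]
eef_rot: [-3.141, 0.002, 3.125]
force: [0.2, 0.1, -0.7]
grip_width: 0.0399
```

Request:
servo_tool --pt "0.005 0.025 0 0 0 0 -1" --pt "0.005 0.04 -0.01 0 0 0 -1" --pt "0.005 0.045 -0.03 0 0 0 -1" --pt "0.005 0.045 -0.05 0 0 0 -1" --pt "0.005 0.045 -0.065 0 0 0 -1" --pt "0.005 0.045 -0.075 0 0 0 -1" --pt "0.005 0.045 -0.08 0 0 0 -1" --pt "0.005 0.045 -0.08 0 0 0 -1"

```text
time_s: 18.42
ee_pos: [0.5725, -0.0519, 0.1292]
eef_rot: [-3.142, 0.0, 3.125]
force: [-0.0, -0.3, -1.3]
grip_width: 0.0396
```

```bash
python3 st.py; python3 lk.py w8
```

```text
[ 0.5725 -0.0519  0.1292] [-3.1416e+00  2.0000e-04  3.1251e+00] 0.0396 [-0.  -0.3 -1.3] fix [ 0.      0.0002 -0.0005] 18.4167
[ 0.5725 -0.0519  0.1292] [-3.1416e+00  2.0000e-04  3.1251e+00]
mat
cassette
rect c 531.2 -82.5 yaw 89.8 size 74.2 2.3 purple 0.0 n 319 ztop [0.091 0.092]
rect c 532.9 10.8 yaw 88.6 size 110.0 2.7 purple 0.0 n 567 ztop [0.091 0.092]
rect c 575.5 22.6 yaw -2.0 size 73.1 40.3 purple 0.0 n 4228 ztop [0.104 0.11 ]
```

View pics/w8.png

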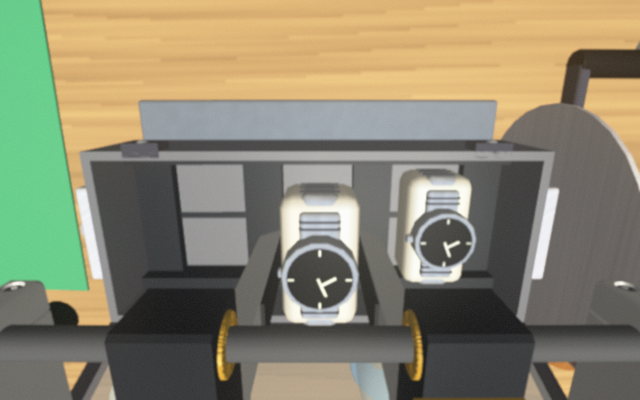

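The picture shows the first watch seated in the left pocket at (437,225). It measures (0.5755, 0.0226), about 1 mm from the pocket centre. The second is above the middle pocket. Lowering it now.

Request:
servo_tool --pt "0.0005 0 -0.008 0 0 0 -1" --pt "0.0005 0 -0.018 0 0 0 -1" --pt "0.0005 0 -0.028 0 0 0 -1" --pt "0.0005 0 -0.036 0 0 0 -1" --pt "0.0005 0 -0.041 0 0 0 -1" --pt "0.0005 0 -0.044 0 0 0 -1" --pt "0.0005 0 -0.0445 0 0 0 -1" --pt "0.0005 0 -0.0445 0 0 0 -1"

```text
time_s: 19.13
ee_pos: [0.5735, -0.0519, 0.0857]
eef_rot: [-3.141, 0.002, 3.125]
force: [-0.5, -0.2, -1.9]
grip_width: 0.0399
```

Request:
servo_tool --pt "0 0 0 0 0 0 -1" --pt "0 0 0 0 0 0 0.0" --pt "0 0 0 0 0 0 0.15" --pt "0 0 0 0 0 0 0.2" --pt "0 0 0 0 0 0 0.2" --pt "0 0 0 0 0 0 0.2" --pt "0 0 0.01 0 0 0 0.2" --pt "0 0 0.03 0 0 0 0.2"

```text
time_s: 19.8
ee_pos: [0.5725, -0.0518, 0.1146]
eef_rot: [3.141, -0.002, 3.125]
force: [-0.5, 0.4, 0.3]
grip_width: 0.0562
```

Request:
servo_tool --pt "-0.01 0 0.03 0 0 0 0.2" --pt "-0.02 0 0.06 0 0 0 0.2" --pt "-0.03 0 0.09 0 0 0 0.5" --pt "-0.05 -0.02 0.11 0 0 0 1" --pt "-0.07 -0.05 0.12 0 0 0 1" --pt "-0.09 -0.08 0.12 0 0 0 1" --pt "-0.11 -0.115 0.12 0 0 0 1" --pt "-0.13 -0.15 0.12 0 0 0 1"

```text
time_s: 20.47
ee_pos: [0.4413, -0.2029, 0.2359]
eef_rot: [-3.141, -0.001, 3.126]
force: [0.2, -1.3, -0.3]
grip_width: 0.092
```

```bash
python3 st.py 2.957; python3 lk.py w9
```

```text
[ 0.4413 -0.2029  0.2359] [-3.1411e+00 -6.0000e-04  3.1260e+00] 0.092 [ 0.2 -1.3 -0.3] fix [ 0.0004 -0.0006 -0.169 ] 20.4667
[ 0.4413 -0.2029  0.2359] [-3.1411e+00 -6.0000e-04  3.1260e+00]
mat
rect c 279.3 -439.2 yaw -87.9 size 74.4 38.0 purple 0.78 n 2949 ztop [0.038 0.049]
rect c 437.0 -347.8 yaw -10.2 size 72.5 42.2 purple 0.0 n 2396 ztop [0.04  0.052]
rect c 713.1 -216.4 yaw -41.8 size 42.1 7.1 purple 0.0 n 415 ztop [0.044 0.059]
cassette
rect c 547.4 -38.9 yaw 39.9 size 36.2 16.1 purple 0.0 n 353 ztop [0.104 0.109]
rect c 544.7 22.6 yaw -81.8 size 40.5 12.9 purple 0.0 n 439 ztop [0.103 0.106]
```

View pics/w9.png

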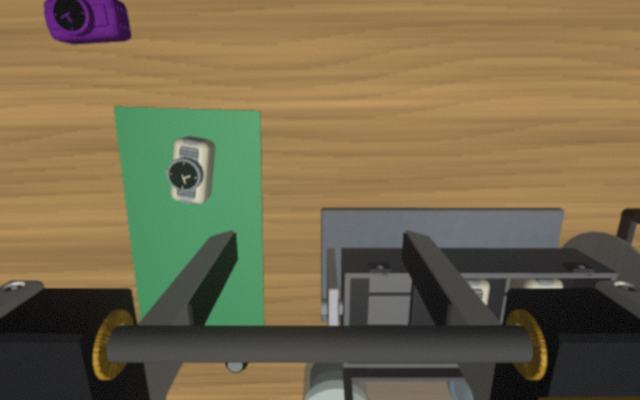

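The last watch is at (192,170) in the picture, unmoved. The two others stand in the cassette.

Request:
servo_tool --pt "0 -0.03 -0.01 0 0 -0.05 1" --pt "-0.004 -0.06 -0.02 0 0 -0.1 1" --pt "-0.004 -0.09 -0.04 0 0 -0.15 1" --pt "-0.004 -0.115 -0.055 0 0 -0.166 1" --pt "-0.004 -0.135 -0.07 0 0 -0.166 1" --pt "-0.004 -0.145 -0.08 0 0 -0.166 1" --pt "-0.004 -0.145 -0.09 0 0 -0.166 1" --pt "-0.004 -0.145 -0.09 0 0 -0.166 1"

```text
time_s: 21.18
ee_pos: [0.4342, -0.3519, 0.1442]
eef_rot: [-3.141, -0.004, 2.956]
force: [-0.5, 0.5, 0.2]
grip_width: 0.0939
```

```bash
python3 st.py 2.96; python3 lk.py w10
```

```text
[ 0.4342 -0.3519  0.1442] [-3.1414 -0.004   2.956 ] 0.0939 [-0.5  0.5  0.2] fix [-0.0005 -0.0039  0.004 ] 21.1833
[ 0.4342 -0.3519  0.1442] [-3.1414 -0.004   2.956 ]
mat
rect c 278.9 -439.3 yaw -89.3 size 72.8 39.1 purple 0.75 n 4764 ztop [0.038 0.049]
rect c 436.3 -348.0 yaw -9.5 size 72.4 41.2 purple 0.0 n 3650 ztop [0.04  0.052]
cassette
```

Request:
servo_tool --pt "0.0028 0.004 -0.02 0 -0.004 0.006 1" --pt "0.0028 0.004 -0.045 0 -0.004 0.006 1" --pt "0.0028 0.004 -0.07 0 -0.004 0.006 1" --pt "0.0028 0.004 -0.09 0 -0.004 0.006 1" --pt "0.0028 0.004 -0.107 0 -0.004 0.006 1" --pt "0.0028 0.004 -0.12 0 -0.004 0.006 1" --pt "0.0028 0.004 -0.127 0 -0.004 0.006 1" --pt "0.0028 0.004 -0.127 0 -0.004 0.006 1"

```text
time_s: 21.9
ee_pos: [0.4376, -0.3468, 0.0183]
eef_rot: [3.141, 0.0, 2.964]
force: [-0.7, -0.5, 0.2]
grip_width: 0.0939
```

Request:
servo_tool --newtons 25 --pt "0 0 0 0 0 0 -1" --pt "0 0 0 0 0 0 -1" --pt "0 0 0 0 0 0 -1" --pt "0 0 0 0 0 0 -1" --pt "0 0 0 0 0 0 -1" --pt "0 0 0 0 0 0 -1" --pt "0 0 0 0 0 0 -1" --pt "0 0 0 0 0 0 -1"

```text
time_s: 22.57
ee_pos: [0.4376, -0.3468, 0.0183]
eef_rot: [3.141, 0.001, 2.964]
force: [-0.3, -1.6, -0.7]
grip_width: 0.044
```

Request:
servo_tool --pt "0 0 0.0 0 0 0 -1" --pt "0 0 0.02 0 0 0 -1" --pt "0 0 0.05 0 0 0 -1" --pt "0 0 0.08 0 0 0 -1" --pt "0 0 0.12 0 0 0 -1" --pt "0 0 0.15 0 0 0 -1" --pt "0 0 0.175 0 0 0 -1" --pt "0 0 0.19 0 0 0 -1"

```text
time_s: 23.23
ee_pos: [0.438, -0.3471, 0.2114]
eef_rot: [-3.14, 0.003, 2.964]
force: [-0.6, -0.1, -0.1]
grip_width: 0.0397
```

```bash
python3 st.py
```

```text
[ 0.438  -0.3471  0.2114] [-3.1401  0.0033  2.9637] 0.0397 [-0.6 -0.1 -0.1] fix [0.0018 0.0032 0.1609] 23.2333
```

Request:
servo_tool --pt "0.015 0.025 0 0 0 0.05 -1" --pt "0.035 0.055 0 0 0 0.1 -1" --pt "0.055 0.085 0 0 0 0.15 -1" --pt "0.075 0.115 0 0 0 0.161 -1" --pt "0.095 0.145 0 0 0 0.161 -1" --pt "0.11 0.175 0 0 0 0.161 -1" --pt "0.12 0.195 0 0 0 0.161 -1" --pt "0.13 0.21 0 0 0 0.161 -1"

```text
time_s: 23.9
ee_pos: [0.5685, -0.1349, 0.2112]
eef_rot: [-3.14, 0.003, 3.126]
force: [1.2, 0.5, -1.6]
grip_width: 0.0399
```

Request:
servo_tool --pt "0.0037 0.011 0 0 0 0 -1" --pt "0.0037 0.011 -0.01 0 0 0 -1" --pt "0.0037 0.011 -0.03 0 0 0 -1" --pt "0.0037 0.011 -0.05 0 0 0 -1" --pt "0.0037 0.011 -0.065 0 0 0 -1" --pt "0.0037 0.011 -0.075 0 0 0 -1" --pt "0.0037 0.011 -0.08 0 0 0 -1" --pt "0.0037 0.011 -0.08 0 0 0 -1"

```text
time_s: 24.57
ee_pos: [0.5716, -0.1243, 0.1302]
eef_rot: [-3.141, 0.001, 3.126]
force: [-1.1, -0.8, -1.0]
grip_width: 0.0397
```

```bash
python3 st.py; python3 lk.py w11
```

```text
[ 0.5716 -0.1243  0.1302] [-3.1408e+00  1.2000e-03  3.1257e+00] 0.0397 [-1.1 -0.8 -1. ] fix [ 0.0008  0.0012 -0.0012] 24.5667
[ 0.5716 -0.1243  0.1302] [-3.1408e+00  1.2000e-03  3.1257e+00]
mat
cassette
rect c 532.3 -50.1 yaw 88.8 size 133.0 2.7 purple 0.0 n 654 ztop [0.091 0.092]
rect c 533.9 41.3 yaw 89.2 size 48.5 2.3 purple 0.0 n 263 ztop [0.091 0.092]
rect c 575.5 22.2 yaw -1.3 size 73.0 40.4 purple 0.0 n 5050 ztop [0.104 0.11 ]
rect c 574.8 -51.7 yaw -1.9 size 72.8 40.3 purple 0.0 n 4136 ztop [0.104 0.11 ]
```

View pics/w11.png

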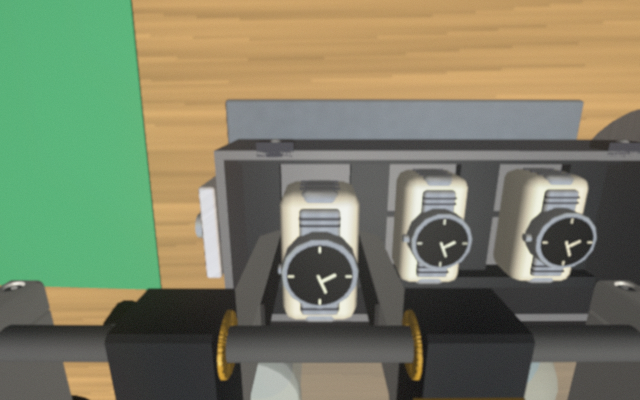

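The picture shows both placed watches upright in their pockets at (430,225) and (545,225). The third is above the right pocket at (318,250). Lowering it.

Request:
servo_tool --pt "0.0015 -0.0014 -0.008 0 0 0 -1" --pt "0.0015 -0.0014 -0.018 0 0 0 -1" --pt "0.0015 -0.0014 -0.028 0 0 0 -1" --pt "0.0015 -0.0014 -0.036 0 0 0 -1" --pt "0.0015 -0.0014 -0.041 0 0 0 -1" --pt "0.0015 -0.0014 -0.044 0 0 0 -1" --pt "0.0015 -0.0014 -0.0445 0 0 0 -1" --pt "0.0015 -0.0014 -0.0445 0 0 0 -1"

```text
time_s: 25.28
ee_pos: [0.5736, -0.1257, 0.0867]
eef_rot: [-3.14, 0.003, 3.126]
force: [-1.6, -0.4, -1.9]
grip_width: 0.0405
```

Request:
servo_tool --pt "0 0 0 0 0 0 -1" --pt "0 0 0 0 0 0 0.0" --pt "0 0 0 0 0 0 0.15" --pt "0 0 0 0 0 0 0.2" --pt "0 0 0 0 0 0 0.2" --pt "0 0 0 0 0 0 0.2" --pt "0 0 0.01 0 0 0 0.2" --pt "0 0 0.03 0 0 0 0.2"

```text
time_s: 25.95
ee_pos: [0.5726, -0.1254, 0.1156]
eef_rot: [-3.141, -0.001, 3.126]
force: [-0.9, 0.6, -0.8]
grip_width: 0.0564
```

Request:
servo_tool --pt "-0.02 0.01 0.03 0 0 0 0.2" --pt "-0.04 0.02 0.06 0 0 0 0.2" --pt "-0.06 0.03 0.09 0 0 0 0.2" --pt "-0.08 0.04 0.12 0 0 0 0.2" --pt "-0.1 0.05 0.15 0 0 0 -0.3" --pt "-0.12 0.06 0.17 0 0 0 -0.6" --pt "-0.14 0.07 0.18 0 0 0 -0.8" --pt "-0.16 0.07 0.18 0 0 0 -1"

```text
time_s: 26.62
ee_pos: [0.4121, -0.0544, 0.2988]
eef_rot: [-3.141, 0.004, 3.127]
force: [1.3, -0.4, -0.1]
grip_width: 0.0332
```

```bash
python3 st.py; python3 lk.py w12; python3 - <<'E'
from h import *
for n in ('wrist','side','top'): print(n); look(n,['lid_hinge','lid_bail','lid_front'],'l_'+n)
E
```

```text
[ 0.4121 -0.0544  0.2988] [-3.1407  0.0039  3.1269] 0.0332 [ 1.3 -0.4 -0.1] fix [ 0.001   0.0039 -0.0023] 26.6167
[ 0.4121 -0.0544  0.2988] [-3.1407  0.0039  3.1269]
mat
rect c 277.2 -423.4 yaw -87.4 size 42.5 40.3 purple 0.98 n 1121 ztop [0.034 0.047]
cassette
rect c 559.0 -50.0 yaw -2.4 size 42.9 39.5 purple 0.0 n 723 ztop [0.104 0.11 ]
wrist
  lid_hinge 0.73 318 352 [ 0.3845 -0.0529  0.4124]
side
  lid_hinge 0.81 296 191 [ 0.626  -0.0516  0.1259]
  lid_bail 0.88 283 150 [ 0.675  -0.0501  0.2592]
  lid_front 0.61 288 165 [ 0.657  -0.0493  0.2106]
top
  lid_hinge 0.55 174 227 [0.4445 0.3251 0.113 ]
  lid_bail 0.66 325 117 [ 0.6739 -0.0593  0.2642]
  lid_front 0.6 320 129 [ 0.6621 -0.0475  0.2214]
```

View pics/w12.png

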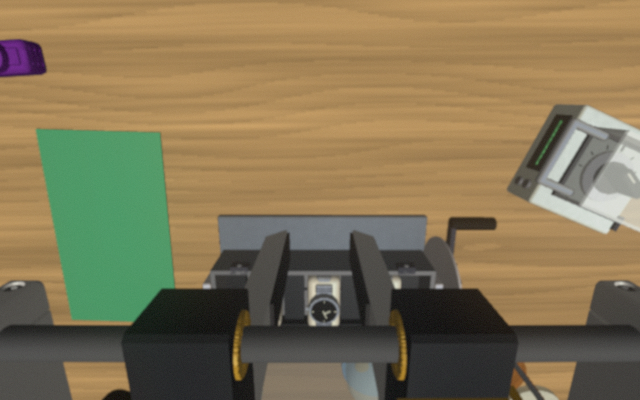

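The mat is now empty, and the middle watch shows in its pocket at (322,300). I check all three pockets with the top camera, then turn the tool a quarter turn for the lid bail.

```bash
python3 - <<'E'
from h import *
c,T=shot('top'); save('t2',cv2.resize(c['image'][100:240,200:400],(800,560))); watches(c,T,.098,.111,(.53,.612,-.168,.066))
E
```

```text
(no output)
```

View pics/t2.png

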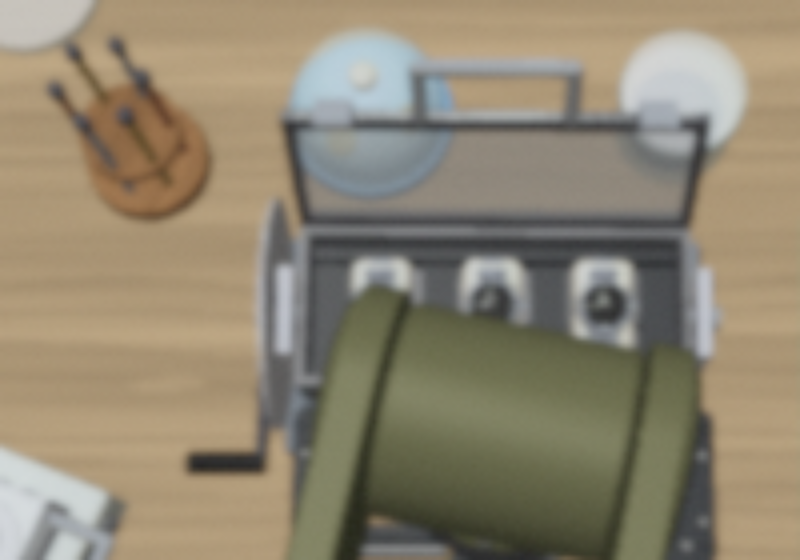

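Request:
servo_tool --pt "0.05 0 0.06 0 0 -0.95 0.0" --pt "0.05 0 0.06 0 0 -0.95 0.0" --pt "0.05 0 0.06 0 0 -0.95 0" --pt "0.05 0 0.06 0 0 -0.95 0" --pt "0.05 0 0.06 0 0 -0.95 0" --pt "0.05 0 0.06 0 0 -0.95 0" --pt "0.05 0 0.06 0 0 -0.95 0" --pt "0.05 0 0.06 0 0 -0.95 0"

```text
time_s: 27.98
ee_pos: [0.4628, -0.0554, 0.3553]
eef_rot: [-3.141, -0.001, 2.169]
force: [-0.3, -0.5, -0.4]
grip_width: 0.0463
```

Request:
servo_tool --pt "0.04 0 0.04 0 0 -0.606 0.1" --pt "0.08 0 0.04 0 0 -0.606 0.1" --pt "0.12 0 0.04 0 0 -0.606 0.1" --pt "0.14 0 0.04 0 0 -0.606 0.1" --pt "0.16 0 0.04 0 0 -0.606 0.1" --pt "0.16 0 0.04 0 0 -0.606 0.1" --pt "0.16 0 0.04 0 0 -0.606 0.1" --pt "0.16 0 0.04 0 0 -0.606 0.1"

```text
time_s: 28.65
ee_pos: [0.6224, -0.0554, 0.3954]
eef_rot: [-3.141, -0.001, 1.565]
force: [-1.1, -0.1, 0.2]
grip_width: 0.0516
```

```bash
python3 st.py 1.554; python3 - <<'E'
from h import *
c,T,o=look('wrist',['lid_hinge','lid_bail','lid_front'],'w13',.2)
W=cloud(c,T);P=W.reshape(-1,3)
q=P[(P[:,2]>.245)&(P[:,2]<.29)&(abs(P[:,1]+.05)<.04)&(P[:,0]>.62)&(P[:,0]<.72)]
print(len(q)); 
if len(q): print(np.percentile(q,[5,50,95],axis=0).round(4))
E
```

```text
[ 0.6224 -0.0554  0.3954] [-3.1412e+00 -1.4000e-03  1.5651e+00] 0.0516 [-1.1 -0.1  0.2] fix [-0.0014 -0.0004 -0.0111] 28.65
  lid_hinge 0.87 321 160 [ 0.625  -0.052   0.1227]
  lid_bail 0.84 375 185 [ 0.6739 -0.0512  0.2637]
  lid_front 0.79 357 172 [ 0.6615 -0.047   0.2226]
936
[[ 0.6714 -0.0856  0.2609]
 [ 0.6754 -0.0473  0.2641]
 [ 0.6804 -0.0125  0.2659]]
```

View pics/w13.png

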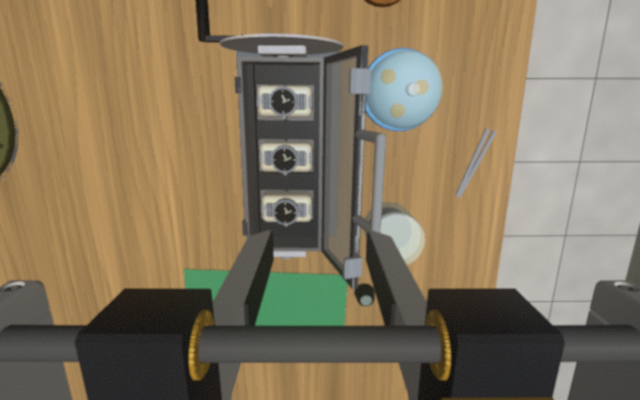

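The picture shows all three watches dial up in the pockets at (285,100), (285,157) and (285,210). The bail bar is at (378,185), which gives (0.675, -0.050, 0.261). I straddle it with the jaws along x.

Request:
servo_tool --pt "0.025 0.003 -0.01 0 0 -0.011 0.1" --pt "0.045 0.003 -0.02 0 0 -0.011 0.1" --pt "0.053 0.003 -0.04 0 0 -0.011 0.1" --pt "0.053 0.003 -0.07 0 0 -0.011 0.1" --pt "0.053 0.003 -0.1 0 0 -0.011 0.1" --pt "0.053 0.003 -0.125 0 0 -0.011 0.1" --pt "0.053 0.003 -0.14 0 0 -0.011 0.1" --pt "0.053 0.003 -0.145 0 0 -0.011 0.1"

```text
time_s: 29.52
ee_pos: [0.6742, -0.0524, 0.2489]
eef_rot: [-3.139, -0.002, 1.553]
force: [0.0, -1.2, 0.3]
grip_width: 0.0516
```

```bash
python3 st.py 1.554; python3 - <<'E'
from h import *
c,T,o=look('wrist',['lid_bail'],'w14',.2)
E
```

```text
[ 0.6742 -0.0524  0.2489] [-3.1392e+00 -1.6000e-03  1.5532e+00] 0.0516 [ 0.  -1.2  0.3] fix [-0.0017 -0.0024  0.0008] 29.5167
  lid_bail 0.94 322 257 [ 0.6755 -0.0498  0.2651]
```

View pics/w14.png

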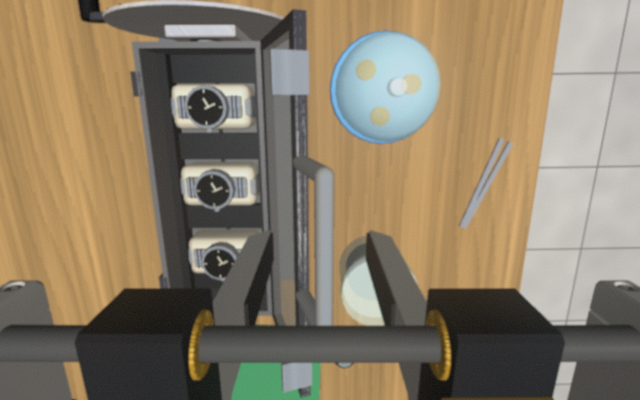

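The bar is centred between the fingers at (322,257). I go down a little and close.

Request:
servo_tool --newtons 12 --pt "0.001 0 -0.003 0 0 0 0.1" --pt "0.001 0 -0.006 0 0 0 0.1" --pt "0.001 0 -0.006 0 0 0 -1" --pt "0.001 0 -0.006 0 0 0 -1" --pt "0.001 0 -0.006 0 0 0 -1" --pt "0.001 0 -0.006 0 0 0 -1" --pt "0.001 0 -0.006 0 0 0 -1" --pt "0.001 0 -0.006 0 0 0 -1"

```text
time_s: 30.28
ee_pos: [0.6759, -0.0525, 0.2455]
eef_rot: [3.141, -0.001, 1.553]
force: [0.1, -0.4, -0.8]
grip_width: 0.0153
```

```bash
python3 st.py 1.554; python3 - <<'E'
from h import *
# arc shifts
th0=1.91; r=.146
for th in np.arange(1.91,-.01,-.12):
    print(round(th,2), round(r*(-np.cos(th)+np.cos(th0)),4), round(r*(np.sin(th)-np.sin(th0)),4))
E
```

```text
[ 0.6759 -0.0525  0.2455] [ 3.1409e+00 -1.3000e-03  1.5530e+00] 0.0153 [ 0.1 -0.4 -0.8] fix [-0.0013  0.0007  0.001 ] 30.2833
1.91 0.0 0.0
1.79 -0.0168 0.0048
1.67 -0.0341 0.0076
1.55 -0.0516 0.0083
1.43 -0.0691 0.0069
1.31 -0.0862 0.0034
1.19 -0.1028 -0.0021
1.07 -0.1187 -0.0096
0.95 -0.1335 -0.0189
0.83 -0.1471 -0.0299
0.71 -0.1593 -0.0425
0.59 -0.1699 -0.0565
0.47 -0.1787 -0.0716
0.35 -0.1857 -0.0876
0.23 -0.1907 -0.1044
0.11 -0.1937 -0.1217
```

Request:
servo_tool --pt "0 0 0 0 0 0 -1" --pt "0 0 0 0 0 0 -1" --pt "0 0 0 0 0 0 -1" --pt "-0.008 0 0.002 0 0 0 -1" --pt "-0.017 0 0.005 0 0 0 -1" --pt "-0.026 0 0.0065 0 0 0 -1" --pt "-0.034 0 0.0076 0 0 0 -1" --pt "-0.034 0 0.0076 0 0 0 -1"

```text
time_s: 30.95
ee_pos: [0.6412, -0.0521, 0.2538]
eef_rot: [3.14, -0.002, 1.553]
force: [0.1, 2.9, 1.2]
grip_width: 0.0093
```

```bash
python3 st.py 1.554; python3 - <<'E'
from h import *
c,T,o=look('wrist',['lid_bail','lid_front'],'w15',.2)
E
```

```text
[ 0.6412 -0.0521  0.2538] [ 3.1404e+00 -1.8000e-03  1.5532e+00] 0.0093 [0.1 2.9 1.2] fix [-0.0017  0.0013  0.0008] 30.95
  lid_bail 0.68 318 261 [ 0.6404 -0.0504  0.2733]
  lid_front 0.93 319 226 [ 0.6414 -0.0316  0.2732]
```

View pics/w15.png

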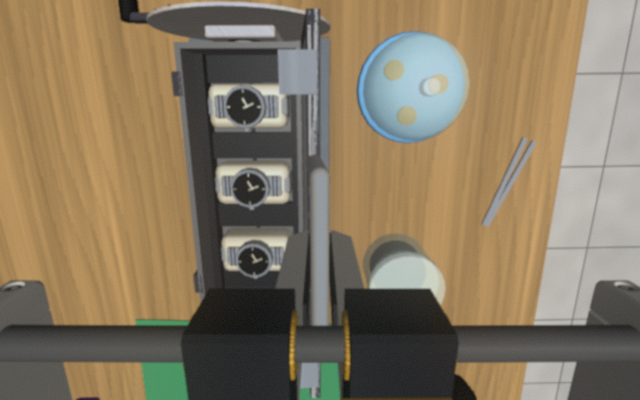

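The bail is held at (318,261) and the lid follows, standing almost upright. I continue along the arc.

Request:
servo_tool --pt "-0.0175 0 0.0007 0 0 0 -1" --pt "-0.035 0.0005 -0.0007 0 0 0 -1" --pt "-0.052 0.001 -0.0042 0 0 0 -1" --pt "-0.0687 0.001 -0.0097 0 0 0 -1" --pt "-0.0846 0.0015 -0.0172 0 0 0 -1" --pt "-0.0994 0.002 -0.0265 0 0 0 -1" --pt "-0.113 0.002 -0.0375 0 0 0 -1" --pt "-0.113 0.002 -0.0375 0 0 0 -1"

```text
time_s: 31.77
ee_pos: [0.5273, -0.0503, 0.2146]
eef_rot: [-3.14, -0.002, 1.553]
force: [-2.8, 0.4, 1.9]
grip_width: 0.0095
```

```bash
python3 st.py 1.554; python3 - <<'E'
from h import *
p,_,_=pose(); b=p+[0,0,.016]; print('angle', np.arctan2(b[2]-.1225,.625-b[0]), np.hypot(b[2]-.1225,.625-b[0]))
E
```

```text
[ 0.5273 -0.0503  0.2146] [-3.1396e+00 -1.6000e-03  1.5530e+00] 0.0095 [-2.8  0.4  1.9] fix [-0.0016 -0.0019  0.001 ] 31.7667
angle 0.8356028630710451 0.14570974289368388
```

Request:
servo_tool --pt "-0.0122 0 -0.0126 0 0 0 -1" --pt "-0.0228 0 -0.0266 0 0 0 -1" --pt "-0.0316 0.0005 -0.0417 0 0 0 -1" --pt "-0.0386 0.0005 -0.0577 0 0 0 -1" --pt "-0.0436 0.001 -0.0745 0 0 0 -1" --pt "-0.046 0.001 -0.086 0 0 0 -1" --pt "-0.046 0.001 -0.086 0 0 0 -1" --pt "-0.046 0.001 -0.086 0 0 0 -1"

```text
time_s: 32.43
ee_pos: [0.4818, -0.0497, 0.128]
eef_rot: [-3.139, -0.001, 1.553]
force: [2.8, -0.5, -1.0]
grip_width: 0.0097
```

Request:
servo_tool --pt "-0.001 0 -0.004 0 0 0 -1" --pt "-0.001 0 -0.008 0 0 0 -1" --pt "-0.001 0 -0.012 0 0 0 -1" --pt "-0.001 0 -0.016 0 0 0 -1" --pt "-0.001 0 -0.019 0 0 0 -1" --pt "-0.001 0 -0.022 0 0 0 -1" --pt "-0.001 0 -0.022 0 0 0 -1" --pt "-0.001 0 -0.022 0 0 0 -1"

```text
time_s: 33.1
ee_pos: [0.4805, -0.0499, 0.1063]
eef_rot: [-3.138, -0.001, 1.553]
force: [-8.2, 0.1, 11.3]
grip_width: 0.0096
```

```bash
python3 st.py 1.554; python3 - <<'E'
from h import *
p,_,_=pose(); b=p+[0,0,.016]; print('angle', np.arctan2(b[2]-.1225,.625-b[0]), np.hypot(b[2]-.1225,.625-b[0]))
c,T,o=look('wrist',['lid_bail','lid_front'],'w16',.2)
c,T=shot('side');save('s16',cv2.resize(c['image'][110:320,180:480],(800,560)))
E
```

```text
[ 0.4805 -0.0499  0.1063] [-3.1384e+00 -8.0000e-04  1.5529e+00] 0.0096 [-8.2  0.1 11.3] fix [-0.0008 -0.0032  0.0011] 33.1
angle -0.0014510129208150533 0.14449809778815845
  lid_bail 0.76 317 266 [ 0.4797 -0.0485  0.1304]
  lid_front 0.6 415 265 [ 0.5277 -0.0495  0.1295]
```

View pics/w16.png

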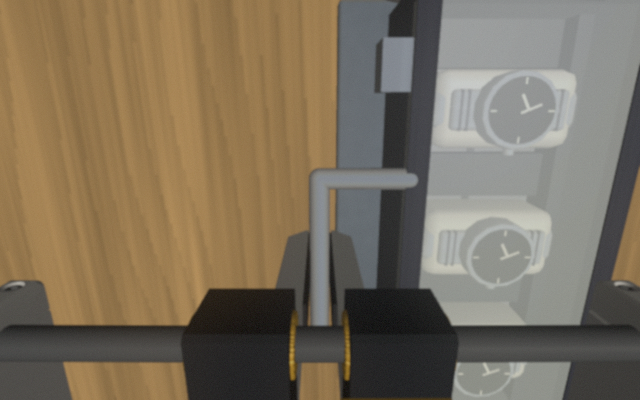

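View pics/s16.png

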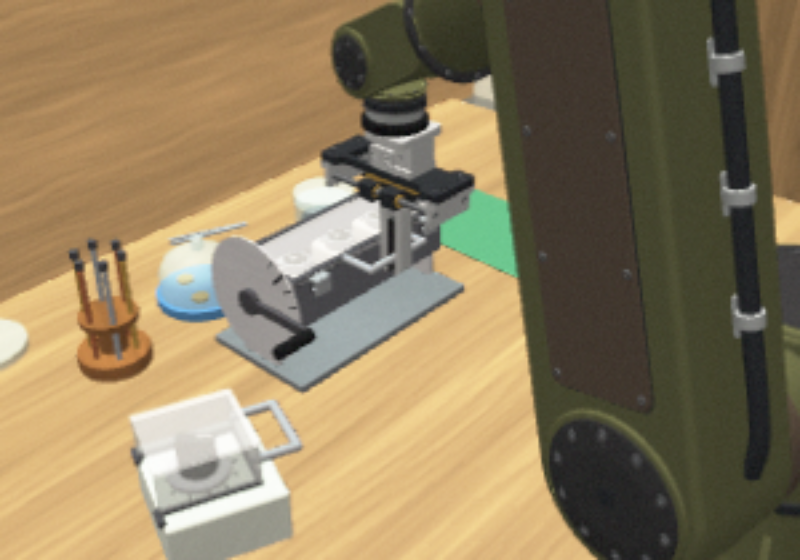

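Request:
servo_tool --pt "0 0 -0.002 0 0 0 -1" --pt "0 0 -0.004 0 0 0 -1" --pt "0 0 -0.006 0 0 0 -1" --pt "0 0 -0.006 0 0 0 -1" --pt "0 0 -0.006 0 0 0 -1" --pt "0 0 -0.006 0 0 0 -1" --pt "0 0 -0.006 0 0 0 -1" --pt "0 0 -0.006 0 0 0 -1"

```text
time_s: 33.97
ee_pos: [0.4805, -0.0501, 0.101]
eef_rot: [-3.138, -0.0, 1.553]
force: [-8.7, -0.3, 15.2]
grip_width: 0.0096
```

```bash
python3 st.py 1.554; python3 - <<'E'
from h import *
c,T=shot('wrist');W=cloud(c,T);P=W.reshape(-1,3)
# lid frame points (dark front bar) and far
g=cv2.cvtColor(c['image'],cv2.COLOR_RGB2GRAY).ravel()
for x0 in (.525,.54,.56,.58,.6,.615):
    q=P[(abs(P[:,0]-x0)<.004)&(P[:,2]>.11)&(P[:,2]<.16)&(abs(P[:,1]+.0)<.05)]; print(x0,len(q),np.percentile(q[:,2],[10,50,90]).round(4) if len(q) else '')
q=P[(P[:,0]<.488)&(P[:,0]>.47)&(P[:,2]>.11)&(P[:,2]<.16)&(P[:,1]>-.05)&(P[:,1]<-.01)];print('bar',np.percentile(q,[5,50,95],axis=0).round(4))
E
```

```text
[ 0.4805 -0.0501  0.101 ] [-3.1383e+00 -3.0000e-04  1.5531e+00] 0.0096 [-8.7 -0.3 15.2] fix [-0.0004 -0.0032  0.0009] 33.9667
0.525 4960 [0.1224 0.1295 0.1304]
0.54 4065 [0.1281 0.1289 0.1297]
0.56 4098 [0.1281 0.1289 0.1297]
0.58 4030 [0.1281 0.1289 0.1297]
0.6 4053 [0.1281 0.1289 0.1298]
0.615 3469 [0.1282 0.1291 0.13  ]
bar [[ 0.4713 -0.0472  0.122 ]
 [ 0.4796 -0.0384  0.1304]
 [ 0.4868 -0.0129  0.1551]]
```

The lid's outer face is level at z 0.129 from front to back. The bar stays put under 15 N, so the lid is snapped shut. I release the bail and rise.

Request:
servo_tool --pt "0 0 0.003 0 0 0 -0.2" --pt "0 0 0.003 0 0 0 -0.2" --pt "0 0 0.003 0 0 0 -0.2" --pt "0 0 0.003 0 0 0 -0.2" --pt "0 0 0.02 0 0 0 -0.2" --pt "0 0 0.05 0 0 0 -0.2" --pt "0 0 0.08 0 0 0 -0.2" --pt "0 0 0.12 0 0 0 -0.2"

```text
time_s: 34.68
ee_pos: [0.4796, -0.0499, 0.2206]
eef_rot: [-3.135, -0.001, 1.553]
force: [-0.0, -0.3, 0.3]
grip_width: 0.0379
```

Request:
servo_tool --pt "-0.02 0.035 0.015 0 0 0 0.1" --pt "-0.04 0.07 0.03 0 0 0 0.1" --pt "-0.04 0.1 0.04 0 0 0 0.1" --pt "-0.04 0.12 0.04 0 0 0 0.1" --pt "-0.04 0.13 0.04 0 0 0 0.1" --pt "-0.04 0.13 0.04 0 0 0 0.1" --pt "-0.04 0.13 0.04 0 0 0 0.1" --pt "-0.04 0.13 0.04 0 0 0 0.1"

```text
time_s: 35.35
ee_pos: [0.4397, 0.0791, 0.26]
eef_rot: [-3.134, -0.001, 1.552]
force: [0.6, -0.1, 0.2]
grip_width: 0.0516
```

```bash
python3 st.py 1.554; python3 - <<'E'
from h import *
c,T,o=look('wrist',['lid_bail','lid_front','lever_grip','tilt_axis'],'w17',.2)
W=cloud(c,T);P=W.reshape(-1,3)
q=P[(P[:,0]<.5)&(P[:,0]>.455)&(P[:,2]>.08)&(P[:,2]<.13)&(P[:,1]>.1)&(P[:,1]<.17)]
print(len(q));print(np.percentile(q,[2,5,50,95,98],axis=0).round(4))
q=P[(P[:,0]<.488)&(P[:,0]>.47)&(P[:,2]>.11)&(P[:,2]<.16)&(abs(P[:,1]+.05)<.03)];print('bar',np.percentile(q,[5,50,95],axis=0).round(4))
E
```

```text
[0.4397 0.0791 0.26  ] [-3.1339e+00 -6.0000e-04  1.5522e+00] 0.0516 [ 0.6 -0.1  0.2] fix [-0.0008 -0.0077  0.0018] 35.35
  lid_bail 0.95 362 308 [ 0.4797 -0.0452  0.1308]
  lever_grip 0.86 356 130 [0.4746 0.1304 0.1023]
  lever_grip 0.31 361 308 [ 0.4782 -0.0449  0.1306]
979
[[0.4681 0.1007 0.0948]
 [0.4688 0.1017 0.0956]
 [0.4763 0.1224 0.1011]
 [0.4928 0.1478 0.1029]
 [0.4969 0.1495 0.1032]]
bar [[ 0.4756 -0.0616  0.1271]
 [ 0.4798 -0.0417  0.13  ]
 [ 0.4844 -0.022   0.1315]]
```

View pics/w17.png

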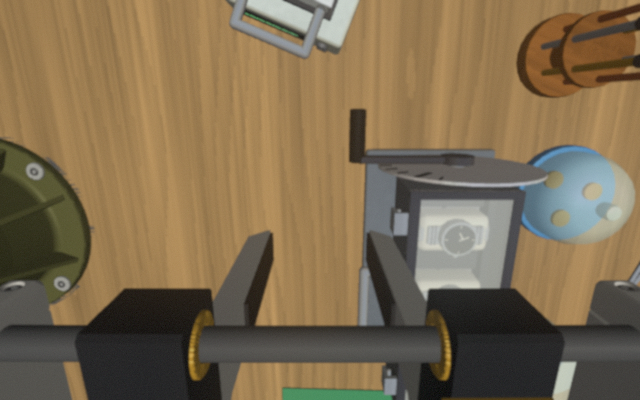

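The lever grip is at (357,135) in the picture, at about (0.4745, 0.13, 0.095). The watch shows through the shut lid at (455,235). I move over the grip.

Request:
servo_tool --pt "0.01 0.02 -0.02 -0.001 -0.008 0 0.1" --pt "0.02 0.04 -0.045 -0.001 -0.008 0 0.1" --pt "0.035 0.051 -0.07 -0.001 -0.008 0 0.1" --pt "0.035 0.051 -0.095 -0.001 -0.008 0 0.1" --pt "0.035 0.051 -0.12 -0.001 -0.008 0 0.1" --pt "0.035 0.051 -0.135 -0.001 -0.008 0 0.1" --pt "0.035 0.051 -0.14 -0.001 -0.008 0 0.1" --pt "0.035 0.051 -0.14 -0.001 -0.008 0 0.1"

```text
time_s: 36.27
ee_pos: [0.4743, 0.1302, 0.1197]
eef_rot: [-3.141, 0.0, 1.552]
force: [-0.1, -0.1, 0.6]
grip_width: 0.0514
```

```bash
python3 st.py 1.554; python3 - <<'E'
from h import *
c,T,o=look('wrist',['lever_grip'],'w18',.2)
W=cloud(c,T);P=W.reshape(-1,3)
q=P[(P[:,0]<.5)&(P[:,0]>.455)&(P[:,2]>.09)&(P[:,2]<.108)&(P[:,1]>.11)&(P[:,1]<.17)]
print(len(q));print(np.percentile(q,[2,5,50,95,98],axis=0).round(4))
E
```

```text
[0.4743 0.1302 0.1197] [-3.1409e+00  4.0000e-04  1.5516e+00] 0.0514 [-0.1 -0.1  0.6] fix [ 0.0004 -0.0007  0.0024] 36.2667
  lever_grip 0.79 322 234 [0.4762 0.1315 0.1022]
1699
[[0.4685 0.1111 0.0939]
 [0.4691 0.1125 0.0951]
 [0.4761 0.1328 0.101 ]
 [0.4832 0.1509 0.1028]
 [0.4838 0.1511 0.1032]]
```

View pics/w18.png

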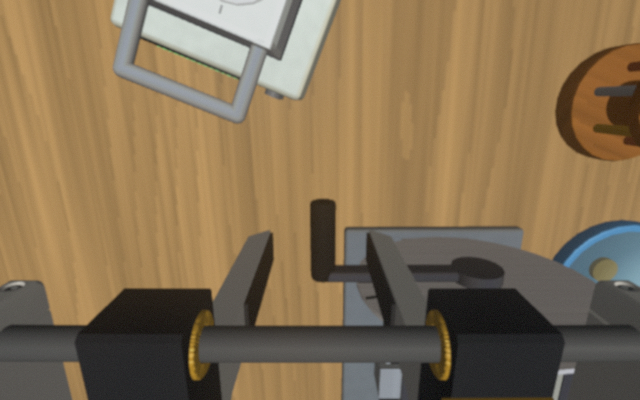

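The grip is centred at (322,240), between the fingers.

Request:
servo_tool --newtons 35 --pt "0.002 0.002 -0.012 0 0 0 0.1" --pt "0.002 0.002 -0.025 0 0 0 0.1" --pt "0.002 0.002 -0.036 0 0 0 0.1" --pt "0.002 0.002 -0.0435 0 0 0 0.1" --pt "0.002 0.002 -0.0435 0 0 0 0.1" --pt "0.002 0.002 -0.0435 0 0 0 -1" --pt "0.002 0.002 -0.0435 0 0 0 -1" --pt "0.002 0.002 -0.0435 0 0 0 -1"

```text
time_s: 37.03
ee_pos: [0.4776, 0.1325, 0.0786]
eef_rot: [3.138, -0.001, 1.552]
force: [0.8, -0.2, -0.5]
grip_width: 0.0352
```

Request:
servo_tool --pt "0 0 0 0 0 0 -1" --pt "0 0 0 0 0 0 -1" --pt "0 0 0 0 0 0 -1" --pt "0 0 0 0 0 0 -1" --pt "0 0 0 0 0 0 -1" --pt "0 0 0 0 0 0 -1" --pt "0 0 0 0 0 0 -1" --pt "0 0 0 0 0 0 -1"

```text
time_s: 37.7
ee_pos: [0.4765, 0.1325, 0.0788]
eef_rot: [3.141, -0.0, 1.552]
force: [-9.3, 0.2, 8.8]
grip_width: 0.015
```

```bash
python3 st.py 1.554; python3 - <<'E'
import numpy as np
for t in np.arange(0,.80,.0785): print(round(t,3),round(.1*(1-np.cos(t)),4),round(.1*np.sin(t),4))
E
```

```text
[0.4765 0.1325 0.0788] [ 3.1408e+00 -3.0000e-04  1.5517e+00] 0.015 [-9.3  0.2  8.8] fix [-0.0003  0.0008  0.0023] 37.7
0.0 0.0 0.0
0.078 0.0003 0.0078
0.157 0.0012 0.0156
0.236 0.0028 0.0233
0.314 0.0049 0.0309
0.392 0.0076 0.0382
0.471 0.0109 0.0454
0.55 0.0147 0.0522
0.628 0.0191 0.0588
0.706 0.0239 0.0649
0.785 0.0293 0.0707
```

Request:
servo_tool --pt "0.0003 0 0.0078 0 0 0 -1" --pt "0.0012 0 0.0156 0 0 0 -1" --pt "0.0028 0 0.0233 0 0 0 -1" --pt "0.0049 0 0.0309 0 0 0 -1" --pt "0.0076 0 0.0382 0 0 0 -1" --pt "0.0109 0 0.0454 0 0 0 -1" --pt "0.0147 0 0.0522 0 0 0 -1" --pt "0.0147 0 0.0522 0 0 0 -1"

```text
time_s: 38.37
ee_pos: [0.4894, 0.1324, 0.1318]
eef_rot: [-3.137, 0.001, 1.552]
force: [-21.0, -2.0, 10.3]
grip_width: 0.0148
```

```bash
python3 st.py 1.554; cat > ang.py <<'E'
from h import *
p,_,_=pose()
c,T,o=look('wrist',['lever_grip'],'ang%d'%int(p[2]*1e4),.2)
W=cloud(c,T); H,Wd=W.shape[:2]; P=W.reshape(-1,3)
# lid plane: points y in (-.17,.07)
q=P[(P[:,1]<.06)&(P[:,1]>-.04)&(P[:,2]>.1)&(P[:,2]<.22)&(P[:,0]>.5)&(P[:,0]<.66)]
print(len(q))
if len(q)>100:
    best=None
    A=q[:,:1]; 
    # ransac line in xz
    rng=np.random.default_rng(0); bi=0
    for _ in range(400):
        a,b=q[rng.integers(len(q),size=2)][:,[0,2]]
        d=b-a; L=np.hypot(*d)
        if L<.02: continue
        n=np.array([-d[1],d[0]])/L; r=abs((q[:,[0,2]]-a)@n)<.0015
        if r.sum()>bi: bi=r.sum(); best=r
    k=np.polyfit(q[best,0],q[best,2],1); print('inl',bi,'tilt angle',-np.arctan(k[0]), 'x',np.percentile(q[best,0],[2,98]))
ax=np.array([.5755,.095]); 
for off in (.0165,.019): print('from TCP', np.arctan2(p[2]+off-ax[1], ax[0]-p[0]), np.hypot(p[2]+off-ax[1], ax[0]-p[0]))
E
python3 ang.py; python3 - <<'E'
from h import *
c,T=shot('side');save('s18',cv2.resize(c['image'][150:290,220:360],(600,600)))
E
```

```text
[0.4894 0.1324 0.1318] [-3.1365e+00  5.0000e-04  1.5519e+00] 0.0148 [-21.   -2.   10.3] fix [ 0.0005 -0.0051  0.0021] 38.3667
  lever_grip 0.57 318 266 [0.489  0.1316 0.1518]
1991
inl 1991 tilt angle 0.509586737847436 x [0.58177199 0.63464602]
from TCP 0.5538919989827527 0.10124275956257907
from TCP 0.5746208529513627 0.10257980051005815
```

View pics/s18.png

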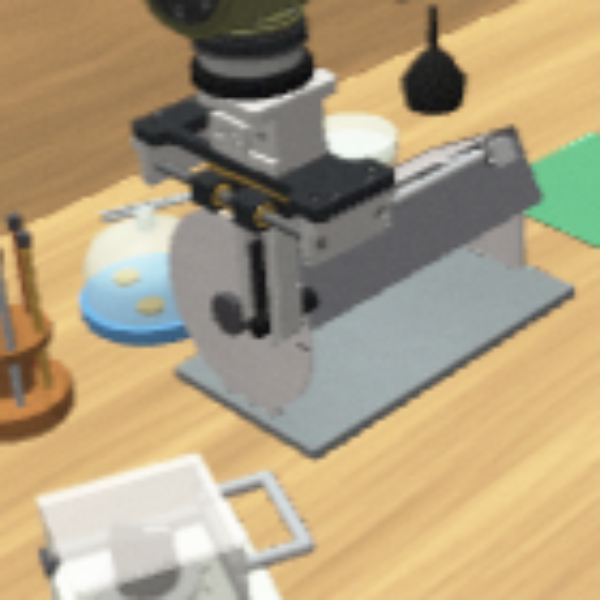

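The side view shows the cassette tilted with its lid shut, and the fingers on the lever at about (270,290). The lid plane gives about 0.51 rad, so I raise it the rest of the way.

Request:
servo_tool --pt "0.002 0 0.0045 0 0 0 -1" --pt "0.005 0 0.009 0 0 0 -1" --pt "0.008 0 0.014 0 0 0 -1" --pt "0.012 0 0.019 0 0 0 -1" --pt "0.0155 0 0.0223 0 0 0 -1" --pt "0.0155 0 0.0223 0 0 0 -1" --pt "0.0155 0 0.0223 0 0 0 -1" --pt "0.0155 0 0.0223 0 0 0 -1"

```text
time_s: 39.18
ee_pos: [0.5051, 0.1321, 0.155]
eef_rot: [-3.138, 0.001, 1.552]
force: [-3.3, -3.8, -7.3]
grip_width: 0.0149
```

```bash
python3 st.py 1.554;python3 ang.py; python3 - <<'E'
from h import *
c,T=shot('side');save('s19',cv2.resize(c['image'][150:290,220:360],(600,600)))
E
```

```text
[0.5051 0.1321 0.155 ] [-3.1377e+00  9.0000e-04  1.5519e+00] 0.0149 [-3.3 -3.8 -7.3] fix [ 0.0008 -0.0039  0.0021] 39.1833
  lever_grip 0.91 320 261 [0.5054 0.1326 0.1724]
  lever_grip 0.22 156 98 [0.3958 0.2155 0.0905]
427Traceback (most recent call last):
  File "ang.py", line 19, in <module>
    k=np.polyfit(q[best,0],q[best,2],1); print('inl',bi,'tilt angle',-np.arctan(k[0]), 'x',np.percentile(q[best,0],[2,98]))
    raise TypeError("expected 1D vector for x")
TypeError: expected 1D vector for x
```

View pics/s19.png

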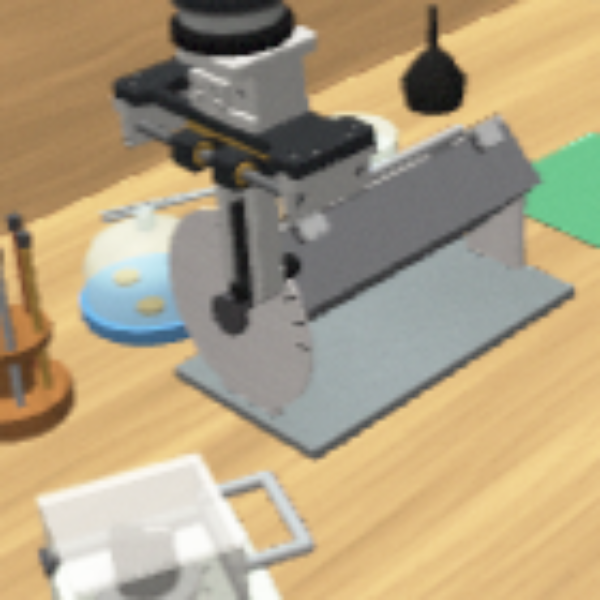

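```bash
cat > ang2.py <<'E'
from h import *
from collections import Counter
def line(q):
    rng=np.random.default_rng(0); bi=0; best=None
    for _ in range(600):
        a,b=q[rng.integers(len(q),size=2)]
        d=b-a; L=np.hypot(*d)
        if L<.015: continue
        n=np.array([-d[1],d[0]])/L; r=abs((q-a)@n)<.002
        if r.sum()>bi: bi=r.sum(); best=r
    k=q[best]; v=np.linalg.svd(k-k.mean(0),full_matrices=False)[2][0]; return bi,np.arctan2(v[1],v[0]),k.min(0),k.max(0)
for n in ('side','top','wrist'):
    c,T=shot(n); P=cloud(c,T).reshape(-1,3)
    q=P[(P[:,1]<.06)&(P[:,1]>-.17)&(P[:,2]>.04)&(P[:,2]<.2)&(P[:,0]>.47)&(P[:,0]<.66)]
    for k in range(2):
        if len(q)<80: break
        bi,a,lo,hi=line(q[:,[0,2]]); print(n,len(q),bi,'angle',round(a,3),'->tilt mod 90:',round((-a)%(np.pi/2),3),lo.round(3),hi.round(3))
        u=np.array([np.cos(a),np.sin(a)]); nn=np.array([-u[1],u[0]]); m=(lo+hi)/2
        s=q[:,[0,2]]@nn; 
        # remove inliers
        h=np.histogram(s,bins=200); pk=h[1][h[0].argmax()]; q=q[abs(s-pk)>.004]
E
python3 ang2.py
```

```text
side 1240 660 angle -2.337 ->tilt mod 90: 0.766 [0.515 0.109] [0.56  0.157]
side 318 109 angle -0.785 ->tilt mod 90: 0.785 [0.514 0.04 ] [0.588 0.116]
top 3711 1875 angle 2.365 ->tilt mod 90: 0.776 [0.525 0.08 ] [0.637 0.191]
top 1536 1146 angle -2.344 ->tilt mod 90: 0.773 [0.515 0.108] [0.558 0.154]
wrist 578 298 angle -0.245 ->tilt mod 90: 0.245 [0.517 0.084] [0.635 0.116]
wrist 119 109 angle -0.235 ->tilt mod 90: 0.235 [0.515 0.082] [0.636 0.112]
```

Four plane fits (side and top cameras) give 0.77 to 0.785 rad, within the mark. I hold for over 3 s.

Request:
servo_tool --pt "0 0 0 0 0 0 -1" --pt "0 0 0 0 0 0 -1" --pt "0 0 0 0 0 0 -1" --pt "0 0 0 0 0 0 -1" --pt "0 0 0 0 0 0 -1" --pt "0 0 0 0 0 0 -1" --pt "0 0 0 0 0 0 -1" --pt "0 0 0 0 0 0 -1"

```text
time_s: 40.15
ee_pos: [0.5053, 0.1321, 0.1553]
eef_rot: [-3.138, 0.001, 1.552]
force: [-0.3, -3.4, -8.5]
grip_width: 0.0151
```

Request:
servo_tool --pt "0 0 0 0 0 0 -1" --pt "0 0 0 0 0 0 -1" --pt "0 0 0 0 0 0 -1" --pt "0 0 0 0 0 0 -1" --pt "0 0 0 0 0 0 -1" --pt "0 0 0 0 0 0 -1" --pt "0 0 0 0 0 0 -1" --pt "0 0 0 0 0 0 -1"

```text
time_s: 40.82
ee_pos: [0.5053, 0.1321, 0.1553]
eef_rot: [-3.138, 0.001, 1.552]
force: [0.1, -1.8, -9.1]
grip_width: 0.015
```

Request:
servo_tool --pt "0 0 0 0 0 0 -1" --pt "0 0 0 0 0 0 -1" --pt "0 0 0 0 0 0 -1" --pt "0 0 0 0 0 0 -1" --pt "0 0 0 0 0 0 -1" --pt "0 0 0 0 0 0 -1" --pt "0 0 0 0 0 0 -1" --pt "0 0 0 0 0 0 -1"

```text
time_s: 41.48
ee_pos: [0.5053, 0.1321, 0.1553]
eef_rot: [-3.139, 0.001, 1.552]
force: [-0.4, -2.3, -8.4]
grip_width: 0.015
```

Request:
servo_tool --pt "0 0 0 0 0 0 -1" --pt "0 0 0 0 0 0 -1" --pt "0 0 0 0 0 0 -1" --pt "0 0 0 0 0 0 -1" --pt "0 0 0 0 0 0 -1" --pt "0 0 0 0 0 0 -1" --pt "0 0 0 0 0 0 -1" --pt "0 0 0 0 0 0 -1"

```text
time_s: 42.15
ee_pos: [0.5053, 0.1321, 0.1553]
eef_rot: [-3.138, 0.001, 1.552]
force: [0.0, -1.4, -9.4]
grip_width: 0.0149
```

Request:
servo_tool --pt "0 0 0 0 0 0 -1" --pt "0 0 0 0 0 0 -1" --pt "0 0 0 0 0 0 -1" --pt "0 0 0 0 0 0 -1" --pt "0 0 0 0 0 0 -1" --pt "0 0 0 0 0 0 -1" --pt "0 0 0 0 0 0 -1" --pt "0 0 0 0 0 0 -1"

```text
time_s: 42.82
ee_pos: [0.5053, 0.1321, 0.1553]
eef_rot: [-3.138, 0.001, 1.552]
force: [-1.0, -1.4, -9.1]
grip_width: 0.015
```

```bash
python3 st.py 1.554; python3 ang2.py
```

```text
[0.5053 0.1321 0.1553] [-3.1384e+00  9.0000e-04  1.5518e+00] 0.015 [-1.  -1.4 -9.1] fix [ 0.0008 -0.0032  0.0022] 42.8167
side 1238 682 angle -2.359 ->tilt mod 90: 0.789 [0.515 0.109] [0.562 0.156]
side 304 107 angle -0.785 ->tilt mod 90: 0.785 [0.519 0.044] [0.584 0.109]
top 3700 1859 angle 2.359 ->tilt mod 90: 0.783 [0.527 0.081] [0.637 0.191]
top 1585 1115 angle -2.356 ->tilt mod 90: 0.785 [0.515 0.109] [0.559 0.155]
wrist 572 286 angle -0.23 ->tilt mod 90: 0.23 [0.515 0.083] [0.635 0.114]
wrist 229 169 angle -0.243 ->tilt mod 90: 0.243 [0.518 0.088] [0.63  0.118]
```

Request:
servo_tool --pt "-0.0064 0 -0.007 0 0 0 -1" --pt "-0.0124 0 -0.015 0 0 0 -1" --pt "-0.0175 0 -0.0236 0 0 0 -1" --pt "-0.0218 0 -0.0327 0 0 0 -1" --pt "-0.0251 0 -0.0421 0 0 0 -1" --pt "-0.0275 0 -0.0518 0 0 0 -1" --pt "-0.0275 0 -0.0518 0 0 0 -1" --pt "-0.0275 0 -0.0518 0 0 0 -1"

```text
time_s: 43.63
ee_pos: [0.4791, 0.1325, 0.1041]
eef_rot: [3.14, -0.0, 1.552]
force: [6.6, 1.4, -7.4]
grip_width: 0.015
```

Request:
servo_tool --pt "-0.001 0 -0.006 0 0 0 -1" --pt "-0.0015 0 -0.012 0 0 0 -1" --pt "-0.002 0 -0.018 0 0 0 -1" --pt "-0.002 0 -0.022 0 0 0 -1" --pt "-0.002 0 -0.025 0 0 0 -1" --pt "-0.002 0 -0.025 0 0 0 -1" --pt "-0.002 0 -0.025 0 0 0 -1" --pt "-0.002 0 -0.025 0 0 0 -1"

```text
time_s: 44.3
ee_pos: [0.4765, 0.1326, 0.0794]
eef_rot: [3.141, -0.0, 1.552]
force: [-8.0, -2.3, 1.6]
grip_width: 0.0154
```

```bash
python3 st.py 1.554; python3 ang2.py; python3 - <<'E'
from h import *
c,T,o=look('wrist',['lever_grip'],'w20',.2)
c,T=shot('side');save('s20',cv2.resize(c['image'][150:290,220:360],(600,600)))
E
```

```text
[0.4765 0.1326 0.0794] [ 3.1406e+00 -4.0000e-04  1.5523e+00] 0.0154 [-8.  -2.3  1.6] fix [-0.0004  0.001   0.0017] 44.3
side 1133 679 angle 3.137 ->tilt mod 90: 0.005 [0.475 0.127] [0.626 0.131]
side 335 234 angle -1.588 ->tilt mod 90: 0.017 [0.518 0.065] [0.523 0.125]
top 4236 2961 angle 3.132 ->tilt mod 90: 0.009 [0.476 0.127] [0.628 0.133]
top 487 302 angle -1.571 ->tilt mod 90: 0.0 [0.519 0.065] [0.523 0.127]
  lever_grip 0.71 318 269 [0.4756 0.1318 0.1027]
```

View pics/s20.png

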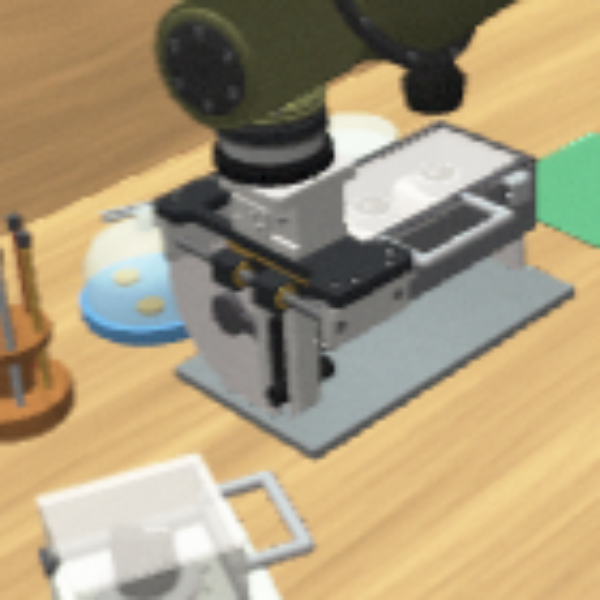

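The cassette reads level (0.00 to 0.017 rad over four fits), back where it started. A small extra push down, then I release and rise.

Request:
servo_tool --pt "0 0 -0.002 0 0 0 -1" --pt "0 0 -0.004 0 0 0 -1" --pt "0 0 -0.004 0 0 0 -1" --pt "0 0 -0.004 0 0 0 -1" --pt "0 0 -0.003 0 0 0 0.1" --pt "0 0 -0.003 0 0 0 0.1" --pt "0 0 -0.003 0 0 0 0.1" --pt "0 0 -0.003 0 0 0 0.1"

```text
time_s: 45.27
ee_pos: [0.4767, 0.1328, 0.0766]
eef_rot: [3.14, -0.001, 1.552]
force: [0.3, 0.6, 0.1]
grip_width: 0.0381
```

Request:
servo_tool --pt "0 0 0.0 0 0 0 0.1" --pt "0 0 0.02 0 0 0 0.1" --pt "0 0 0.05 0 0 0 0.1" --pt "0 0 0.08 0 0 0 0.1" --pt "-0.02 0.02 0.12 0 0 0 0.1" --pt "-0.04 0.04 0.16 0 0 0 0.1" --pt "-0.06 0.05 0.2 0 0 0 0.1" --pt "-0.06 0.05 0.2 0 0 0 0.1"

```text
time_s: 45.93
ee_pos: [0.416, 0.1842, 0.281]
eef_rot: [3.135, -0.003, 1.553]
force: [-0.2, -1.1, 0.1]
grip_width: 0.0522
```

```bash
python3 st.py 1.554; python3 ang2.py; python3 - <<'E'
from h import *
c,T,o=look('wrist',['cover_hinge','cover_bail','selector_grip'],'w21',.2)
c,T,o=look('side',['cover_hinge','cover_bail','selector_grip'],'s21',.2)
save('s21',cv2.resize(c['image'][230:330,200:320],(720,600)))
E
```

```text
[0.416  0.1842 0.281 ] [ 3.1348e+00 -3.0000e-03  1.5533e+00] 0.0522 [-0.2 -1.1  0.1] fix [-0.0028  0.0068  0.0007] 45.9333
side 1820 1014 angle 3.139 ->tilt mod 90: 0.002 [0.474 0.127] [0.629 0.131]
side 654 427 angle -1.573 ->tilt mod 90: 0.002 [0.52  0.063] [0.524 0.125]
top 4231 2982 angle -3.14 ->tilt mod 90: 1.57 [0.476 0.128] [0.628 0.132]
top 418 301 angle -1.566 ->tilt mod 90: 1.566 [0.519 0.065] [0.523 0.135]
wrist 602 282 angle 3.131 ->tilt mod 90: 0.011 [0.475 0.128] [0.531 0.132]
wrist 294 273 angle 1.573 ->tilt mod 90: 1.568 [0.518 0.065] [0.52  0.122]
  cover_bail 0.9 295 146 [0.3931 0.2174 0.0901]
  cover_hinge 0.96 233 291 [0.4878 0.3259 0.026 ]
  cover_hinge 0.36 287 238 [0.4751 0.1353 0.1001]
  cover_bail 0.95 285 270 [0.3941 0.2197 0.0818]
  selector_grip 0.25 234 290 [0.4643 0.3369 0.0511]
```

View pics/w21.png

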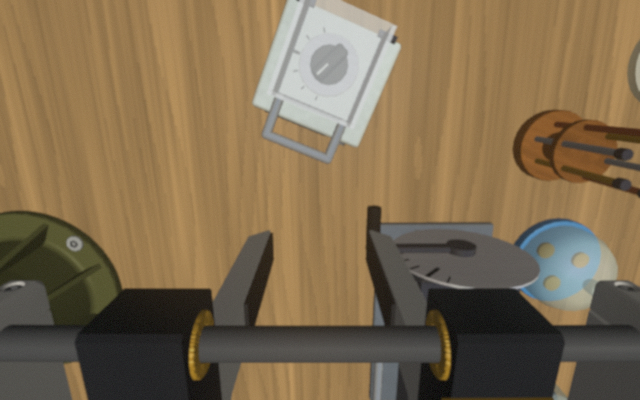

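View pics/s21.png

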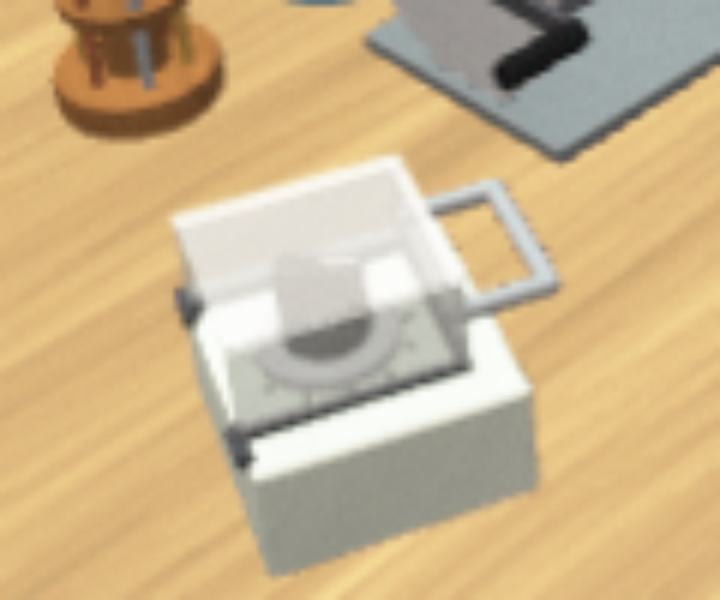

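The cassette is level and free. The tester's bail bar runs from (265,133) to (330,158) in the wrist picture, with its middle near (0.393, 0.217). The selector is at (325,63) under the shut cover. I turn the tool across that bar and look more closely.

Request:
servo_tool --pt "-0.01 0.08 -0.01 -0.003 0.007 0.97 0.1" --pt "-0.01 0.08 -0.01 -0.003 0.007 0.97 0.1" --pt "-0.01 0.08 -0.01 -0.003 0.007 0.97 0.1" --pt "-0.01 0.08 -0.01 -0.003 0.007 0.97 0.1" --pt "-0.01 0.08 -0.01 -0.003 0.007 0.97 0.1" --pt "-0.01 0.08 -0.01 -0.003 0.007 0.97 0.1" --pt "-0.01 0.08 -0.01 -0.003 0.007 0.97 0.1" --pt "-0.01 0.08 -0.01 -0.003 0.007 0.97 0.1"

```text
time_s: 47.15
ee_pos: [0.4069, 0.2625, 0.2656]
eef_rot: [-3.134, -0.001, 2.528]
force: [0.5, 0.6, 0.2]
grip_width: 0.0515
```

Request:
servo_tool --pt "0 0 0 0 0 0.12 0.1" --pt "0 0 0 0 0 0.247 0.1" --pt "0 0 0 0 0 0.247 0.1" --pt "0 0 0 0 0 0.247 0.1" --pt "0 0 0 0 0 0.247 0.1" --pt "0 0 0 0 0 0.247 0.1" --pt "0 0 0 0 0 0.247 0.1" --pt "0 0 0 0 0 0.247 0.1"

```text
time_s: 47.82
ee_pos: [0.4069, 0.2625, 0.2656]
eef_rot: [-3.134, -0.001, 2.774]
force: [0.1, -0.6, -0.2]
grip_width: 0.0514
```

```bash
python3 st.py 2.77; python3 - <<'E'
from h import *
c,T,o=look('wrist',['cover_hinge','cover_bail','selector_grip'],'w22',.15)
W=cloud(c,T);P=W.reshape(-1,3)
q=P[(abs(P[:,0]-.393)<.05)&(abs(P[:,1]-.217)<.03)&(P[:,2]>.077)&(P[:,2]<.098)]
(cx,cy),s,th=cv2.minAreaRect((q[:,:2]*1000).astype(np.float32)); print(len(q),cx,cy,s,th,np.percentile(q[:,2],[5,50,95]))
E
```

```text
[0.4069 0.2625 0.2656] [-3.1345e+00 -1.1000e-03  2.7740e+00] 0.0514 [ 0.1 -0.6 -0.2] fix [ 0.0062 -0.0036 -0.004 ] 47.8167
  cover_bail 0.6 273 184 [0.395  0.215  0.0896]
1108 399.870361328125 232.6560516357422 (43.648780822753906, 79.72183227539062) 66.75749969482422 [0.08622928 0.08948052 0.09105542]
```

View pics/w22.png

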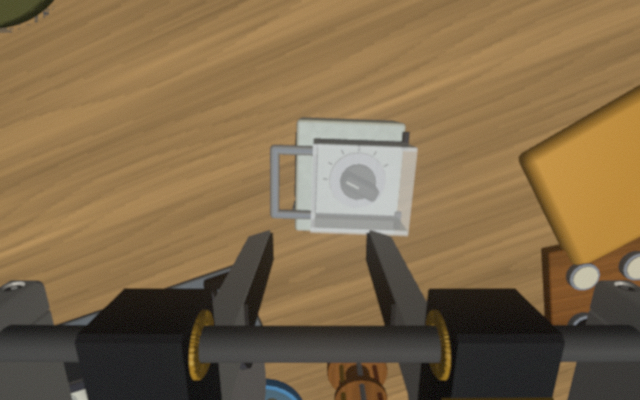

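The bail bar stands vertical at column 275, rows 148 to 215, and the hinge side is to the right. An orange object sits further back at (590,170). I fit the bar precisely.

```bash
python3 - <<'E'
from h import *
c,T=shot('wrist')
W=cloud(c,T)
sub=W[150:214,268:284].reshape(-1,3); q=sub[(sub[:,2]>.082)&(sub[:,2]<.097)]
(cx,cy),s,th=cv2.minAreaRect((q[:,:2]*1000).astype(np.float32)); print(len(q),cx,cy,s,th,np.percentile(q[:,2],[5,50,95]))
for u,v in ((600,170),(560,180),(530,160),(320,130),(350,190),(360,180),(375,200),(392,220),(312,190),(300,180)): print(u,v,at_depth(c,u,v,T))
E
```

```text
673 394.36053466796875 218.98326110839844 (14.53891372680664, 69.2381362915039) 67.25897979736328 [0.08620503 0.08943858 0.09107268]
600 170 [0.53079131 0.57969996 0.02966384]
560 180 [0.52572117 0.53172462 0.02980395]
530 160 [0.48968237 0.50458784 0.02570695]
320 130 [0.36234718 0.28033562 0.05961927]
350 190 [0.42364845 0.28880671 0.11220619]
360 180 [0.41767172 0.30136693 0.11204084]
375 200 [0.44220278 0.30856402 0.11223896]
392 220 [0.46840817 0.31790987 0.1119662 ]
312 190 [0.41036625 0.25367807 0.1115759 ]
300 180 [0.40651467 0.23897782 0.05921292]
```

Request:
servo_tool --pt "-0.013 -0.04 -0.02 0.006 -0.004 -0.032 0.1" --pt "-0.013 -0.0445 -0.045 0.006 -0.004 -0.032 0.1" --pt "-0.013 -0.0445 -0.07 0.006 -0.004 -0.032 0.1" --pt "-0.013 -0.0445 -0.095 0.006 -0.004 -0.032 0.1" --pt "-0.013 -0.0445 -0.115 0.006 -0.004 -0.032 0.1" --pt "-0.013 -0.0445 -0.13 0.006 -0.004 -0.032 0.1" --pt "-0.013 -0.0445 -0.14 0.006 -0.004 -0.032 0.1" --pt "-0.013 -0.0445 -0.14 0.006 -0.004 -0.032 0.1"

```text
time_s: 48.73
ee_pos: [0.3932, 0.2177, 0.124]
eef_rot: [-3.139, -0.001, 2.743]
force: [-0.1, 0.2, 0.1]
grip_width: 0.0516
```

```bash
python3 st.py 2.742; python3 - <<'E'
from h import *
c,T,o=look('wrist',['cover_bail'],'w23',.15)
E
```

```text
[0.3932 0.2177 0.124 ] [-3.1395e+00 -1.5000e-03  2.7429e+00] 0.0516 [-0.1  0.2  0.1] fix [ 0.0014 -0.0022 -0.0009] 48.7333
  cover_bail 0.95 316 222 [0.3906 0.2178 0.0906]
```

View pics/w23.png

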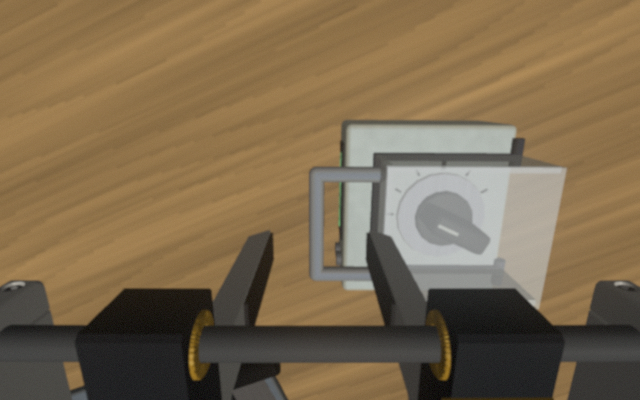

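The bar is at column 316, midway between the fingers. I narrow the opening so the inner finger clears the cover, then go down and close.

Request:
servo_tool --newtons 15 --pt "0 0 0 0 0 0 -0.23" --pt "0 0 0 0 0 0 -0.23" --pt "0 0 -0.012 0 0 0 -0.23" --pt "0 0 -0.025 0 0 0 -0.23" --pt "0 0 -0.037 0 0 0 -0.23" --pt "0 0 -0.048 0 0 0 -0.23" --pt "0 0 -0.055 0 0 0 -0.23" --pt "0 0 -0.055 0 0 0 -0.23"

```text
time_s: 49.5
ee_pos: [0.3938, 0.218, 0.0705]
eef_rot: [-3.141, -0.0, 2.743]
force: [0.7, -0.1, -0.4]
grip_width: 0.036
```

Request:
servo_tool --pt "0 0 0 0 0 0 -1" --pt "0 0 0 0 0 0 -1" --pt "0 0 0 0 0 0 -1" --pt "0 0 0 0 0 0 -1" --pt "0 0 0 0 0 0 -1" --pt "0 0 0 0 0 0 -1" --pt "0 0 0 0 0 0 -1" --pt "0 0 0 0 0 0 -1"

```text
time_s: 50.17
ee_pos: [0.3929, 0.2156, 0.0706]
eef_rot: [-3.135, -0.001, 2.743]
force: [-7.0, -23.8, 13.6]
grip_width: 0.0091
```

```bash
python3 st.py 2.742; python3 - <<'E'
import numpy as np
d=np.array([.389,.921]); 
def P(t): 
    D=.14*np.cos(t)-.025*np.sin(t); return np.r_[-d*D, .14*np.sin(t)+.025*np.cos(t)]
for s in (0,.6,1.2):
    for t in np.arange(s+.1,s+.61,.1): print(round(t,2),(P(t)-P(s)).round(4))
print((P(1.45)-P(1.2)).round(4),(P(1.35)-P(1.2)).round(4))
E
```

```text
[0.3929 0.2156 0.0706] [-3.1351e+00 -1.0000e-03  2.7433e+00] 0.0091 [ -7.  -23.8  13.6] fix [ 0.0056 -0.0035 -0.0014] 50.1667
0.1 [0.0012 0.0029 0.0139]
0.2 [0.003  0.0071 0.0273]
0.3 [0.0053 0.0126 0.0403]
0.4 [0.0081 0.0191 0.0525]
0.5 [0.0113 0.0268 0.0641]
0.6 [0.015  0.0355 0.0747]
0.7 [0.0041 0.0096 0.0096]
0.8 [0.0085 0.0201 0.0182]
0.9 [0.0132 0.0313 0.0255]
1.0 [0.0182 0.0431 0.0316]
1.1 [0.0234 0.0555 0.0364]
1.2 [0.0288 0.0682 0.0399]
1.3 [0.0055 0.013  0.002 ]
1.4 [0.011  0.026  0.0027]
1.5 [0.0165 0.0391 0.0019]
1.6 [ 0.022   0.052  -0.0003]
1.7 [ 0.0273  0.0647 -0.0039]
1.8 [ 0.0325  0.077  -0.0089]
[0.0138 0.0326 0.0024] [0.0082 0.0195 0.0025]
```

Request:
servo_tool --pt "0 0 0.0 0 0 0 -1" --pt "0.0012 0.0029 0.0139 0 0 0 -1" --pt "0.003 0.0071 0.0273 0 0 0 -1" --pt "0.0053 0.0126 0.0403 0 0 0 -1" --pt "0.0081 0.0191 0.0525 0 0 0 -1" --pt "0.0113 0.0268 0.0641 0 0 0 -1" --pt "0.015 0.0355 0.0747 0 0 0 -1" --pt "0.015 0.0355 0.0747 0 0 0 -1"

```text
time_s: 50.83
ee_pos: [0.4082, 0.2512, 0.148]
eef_rot: [-3.134, 0.0, 2.744]
force: [-11.7, -16.0, 18.6]
grip_width: 0.0095
```

```bash
python3 st.py 2.742; python3 - <<'E'
from h import *
c,T,o=look('wrist',['cover_bail'],'w24',.15)
c,T=shot('side');save('s24',cv2.resize(c['image'][200:320,190:330],(700,600)))
E
```

```text
[0.4082 0.2512 0.148 ] [-3.1343e+00  1.0000e-04  2.7437e+00] 0.0095 [-11.7 -16.   18.6] fix [ 0.0067 -0.0028 -0.0017] 50.8333
  cover_bail 0.87 319 258 [0.4071 0.2531 0.1652]
```

View pics/s24.png

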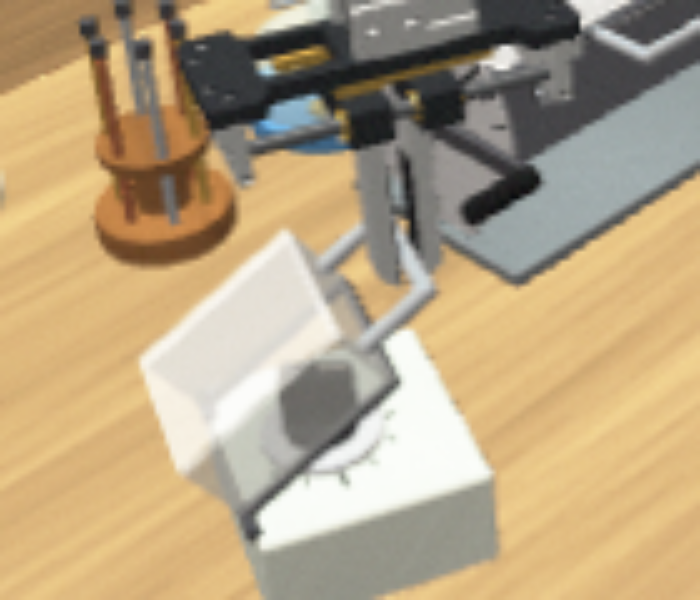

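The side view shows the cover lifting with the bail at (420,280) and the selector uncovering. I continue, easing outward slightly because the force is radial.

Request:
servo_tool --pt "0.003 0.0075 0.0115 0 0 0 -1" --pt "0.0075 0.018 0.0205 0 0 0 -1" --pt "0.012 0.029 0.028 0 0 0 -1" --pt "0.017 0.041 0.034 0 0 0 -1" --pt "0.022 0.0535 0.039 0 0 0 -1" --pt "0.0275 0.066 0.0425 0 0 0 -1" --pt "0.0275 0.066 0.0425 0 0 0 -1" --pt "0.0275 0.066 0.0425 0 0 0 -1"

```text
time_s: 51.65
ee_pos: [0.4353, 0.3161, 0.19]
eef_rot: [-3.134, 0.001, 2.744]
force: [-1.5, -1.6, 7.9]
grip_width: 0.0094
```

```bash
python3 st.py 2.742; python3 - <<'E'
from h import *
c,T,o=look('wrist',['cover_bail','selector_grip'],'w25',.15)
E
```

```text
[0.4353 0.3161 0.19  ] [-3.1337e+00  7.0000e-04  2.7442e+00] 0.0094 [-1.5 -1.6  7.9] fix [ 0.0076 -0.0024 -0.0022] 51.65
  cover_bail 0.7 317 258 [0.4355 0.3167 0.2042]
  selector_grip 0.58 297 203 [0.4297 0.3007 0.1036]
```

View pics/w25.png

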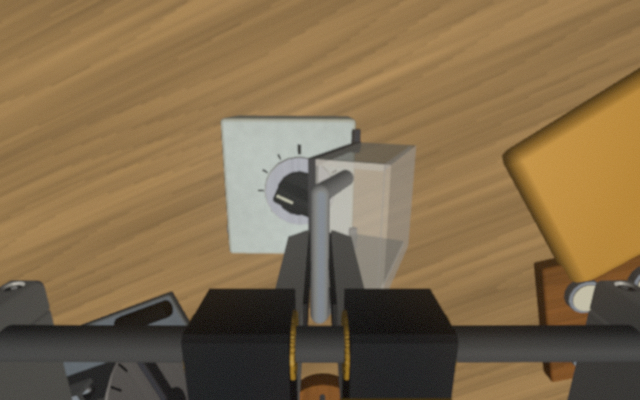

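Request:
servo_tool --pt "0.0055 0.013 0.002 0 0 0 -1" --pt "0.011 0.026 0.0027 0 0 0 -1" --pt "0.0165 0.0391 0.0019 0 0 0 -1" --pt "0.022 0.052 -0.0003 0 0 0 -1" --pt "0.0273 0.0647 -0.0039 0 0 0 -1" --pt "0.0273 0.0647 -0.0039 0 0 0 -1" --pt "0.0273 0.0647 -0.0039 0 0 0 -0.3" --pt "0.0273 0.0647 -0.0039 0 0 0 -0.1"

```text
time_s: 52.47
ee_pos: [0.4621, 0.3799, 0.1858]
eef_rot: [-3.133, 0.0, 2.744]
force: [0.0, 0.3, 0.3]
grip_width: 0.0196
```

Request:
servo_tool --pt "0 0 0 0 0 0 -0.1" --pt "0 0 0.0 0 0 0 -0.1" --pt "0 0 0.02 0 0 0 -0.1" --pt "0 0 0.04 0 0 0 -0.1" --pt "0 0 0.07 0 0 0 -0.1" --pt "-0.02 -0.03 0.09 0 0 0 -0.1" --pt "-0.04 -0.06 0.09 0 0 0 -0.1" --pt "-0.04 -0.08 0.09 0 0 0 -0.1"

```text
time_s: 53.13
ee_pos: [0.4201, 0.2985, 0.2771]
eef_rot: [-3.135, 0.001, 2.745]
force: [0.5, 0.3, 1.7]
grip_width: 0.0422
```

```bash
python3 st.py 2.742; python3 - <<'E'
from h import *
c,T,o=look('wrist',['cover_bail','cover_hinge','selector_grip'],'w26',.15)
E
```

```text
[0.4201 0.2985 0.2771] [-3.1347e+00  1.2000e-03  2.7446e+00] 0.0422 [0.5 0.3 1.7] fix [ 0.0068 -0.0016 -0.0026] 53.1333
  cover_bail 0.6 497 204 [0.4915 0.4414 0.1595]
  cover_hinge 0.53 323 183 [0.4258 0.3008 0.1031]
  selector_grip 0.82 322 182 [0.4249 0.3004 0.1031]
```

View pics/w26.png

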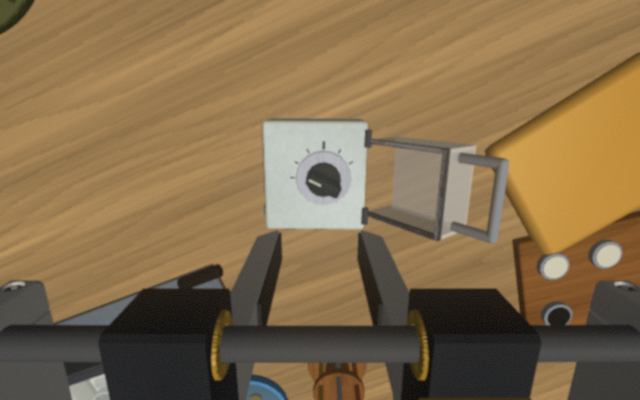

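The cover is thrown back, with its bail at (500,200). The selector is at (323,180) and the long mark is above it at (323,146). I zoom in for the pointer angle.

```bash
python3 - <<'E'
from h import *
c,T=shot('wrist'); save('w27',cv2.resize(c['image'][130:230,260:380],(720,600),interpolation=cv2.INTER_CUBIC))
W=cloud(c,T); s=W[140:225,280:365].reshape(-1,3)
q=s[(s[:,2]>.095)&(s[:,2]<.115)]
(cx,cy),sz,th=cv2.minAreaRect((q[:,:2]*1000).astype(np.float32)); print(len(q),cx,cy,sz,th,np.percentile(q[:,2],[5,50,95]))
E
```

```text
498 428.5924377441406 299.3934631347656 (37.71300506591797, 14.48624324798584) 41.696590423583984 [0.09873512 0.10294035 0.10442906]
```

View pics/w27.png

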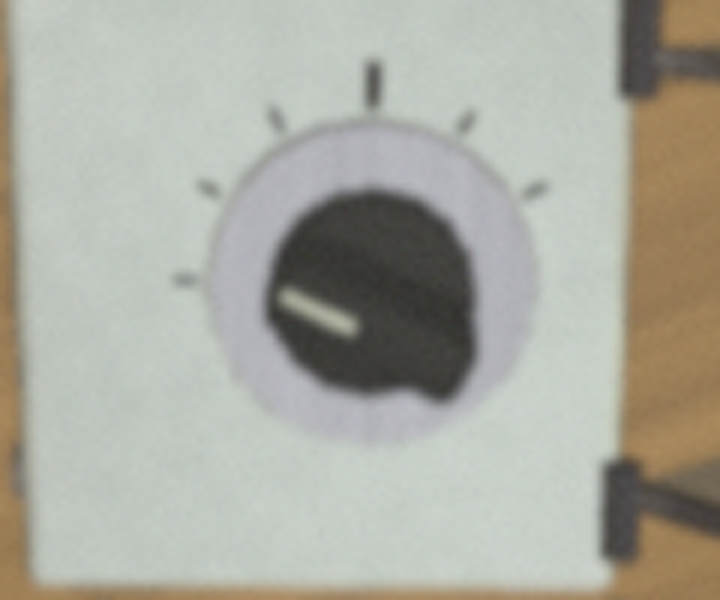

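```bash
python3 - <<'E'
from h import *
c,T=shot('wrist'); W=cloud(c,T); s=W[100:250,240:385].reshape(-1,3)
q=s[(s[:,2]>.055)&(s[:,2]<.066)]
h,w=150,145
m=((W[...,2]>.055)&(W[...,2]<.066)); m[:, :240]=0; m[:,372:]=0; m[:100]=0; m[245:]=0
n,l,st,_=cv2.connectedComponentsWithStats(m.astype(np.uint8)); i=1+st[1:,4].argmax(); q=W[l==i]
(cx,cy),sz,th=cv2.minAreaRect((q[:,:2]*1000).astype(np.float32)); print(st[i],cx,cy,sz,th)
g=cv2.cvtColor(c['image'],cv2.COLOR_RGB2GRAY)
# edges: left edge points via plane-top rows
for lab,pts in (('left edge',[(np.where(m[r])[0][0]) for r in range(125,225,10)]),): 
    P=np.array([at_z(c,u,r,.06,T) for u,r in zip(pts,range(125,225,10))]); k=np.polyfit(P[:,1],P[:,0],1); print(lab,np.degrees(np.arctan2(1,k[0])), P[0],P[-1])
# marks
for nme,(u,v) in {'long in':(260+373/6,130+108/6),'long out':(260+374/6,130+62/6),'zero':(260+185/6,130+280/6)}.items():
    print(nme,at_z(c,u,v,.0605,T)[:2])
P=at_z(c,260+374/6,130+62/6,.0605,T)-np.array([.4286,.2994,0]); print('long dir',np.degrees(np.arctan2(P[1],P[0])))
P=at_z(c,260+185/6,130+280/6,.0605,T)-np.array([.4286,.2994,0]); print('zero dir',np.degrees(np.arctan2(P[1],P[0]))%360)
for a,b in [((290,293),(350,328))]:
    A=at_z(c,260+a[0]/6,130+a[1]/6,.1035,T);B=at_z(c,260+b[0]/6,130+b[1]/6,.1035,T); print('ptr',A,B,np.degrees(np.arctan2(*(A-B)[[1,0]]))%360)
E
```

```text
[ 260  120  112  108 9879] 426.67510986328125 294.560791015625 (129.69471740722656, 128.46438598632812) 67.28018951416016
left edge 157.09582228900044 [0.34796761 0.25899916 0.06      ] [0.4456391  0.21776217 0.06      ]
long in [0.39857186 0.31317271]
long out [0.39067534 0.31668661]
zero [0.41513803 0.26678013]
long dir 155.49581817964884
zero dir 247.57443681840925
ptr [0.41720494 0.28985203 0.1035    ] [0.4269316  0.29698619 0.1035    ] 216.25872093615104
```

Request:
servo_tool --pt "0.0085 0.001 -0.05 0.003 -0.007 0.95 0.05" --pt "0.0085 0.001 -0.05 0.003 -0.007 0.95 0.05" --pt "0.0085 0.001 -0.05 0.003 -0.007 0.95 0.05" --pt "0.0085 0.001 -0.05 0.003 -0.007 0.95 0.05" --pt "0.0085 0.001 -0.05 0.003 -0.007 0.95 0.05" --pt "0.0085 0.001 -0.05 0.003 -0.007 0.95 0.05" --pt "0.0085 0.001 -0.05 0.003 -0.007 0.95 0.05" --pt "0.0085 0.001 -0.05 0.003 -0.007 0.95 0.05"

```text
time_s: 54.1
ee_pos: [0.4308, 0.3021, 0.225]
eef_rot: [-3.135, 0.006, -2.582]
force: [-0.4, -0.3, -0.5]
grip_width: 0.0496
```

Request:
servo_tool --pt "0 0 -0.02 0 0 0.1 0.05" --pt "0 0 -0.04 0 0 0.145 0.05" --pt "0 0 -0.06 0 0 0.145 0.05" --pt "0 0 -0.08 0 0 0.145 0.05" --pt "0 0 -0.09 0 0 0.145 0.05" --pt "0 0 -0.095 0 0 0.145 0.05" --pt "0 0 -0.095 0 0 0.145 0.05" --pt "0 0 -0.095 0 0 0.145 0.05"

```text
time_s: 54.77
ee_pos: [0.4311, 0.3025, 0.1306]
eef_rot: [-3.135, 0.007, -2.436]
force: [-0.1, -0.4, -0.1]
grip_width: 0.0494
```

```bash
python3 st.py 3.84; python3 - <<'E'
from h import *
c,T,o=look('wrist',['selector_grip'],'w28',.15)
W=cloud(c,T); s=W[150:330,220:420].reshape(-1,3)
q=s[(s[:,2]>.095)&(s[:,2]<.107)&(abs(s[:,0]-.428)<.04)&(abs(s[:,1]-.3)<.04)]
(cx,cy),sz,th=cv2.minAreaRect((q[:,:2]*1000).astype(np.float32)); print(len(q),cx,cy,sz,th,np.percentile(q[:,2],[5,50,95]))
E
```

```text
[0.4311 0.3025 0.1306] [-3.1353  0.0065 -2.4364] 0.0494 [-0.1 -0.4 -0.1] fix [ 0.0006  0.0091 -0.0067] 54.7667
1255 428.53643798828125 298.637451171875 (37.67240905761719, 14.016085624694824) 41.827144622802734 [0.10050846 0.10312094 0.1043544 ]
```

View pics/w28.png

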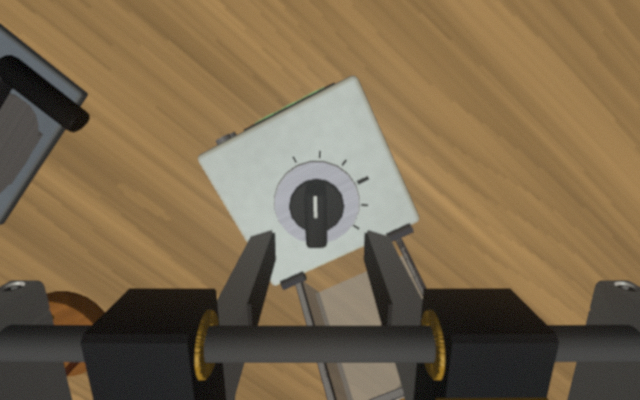

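The knob bar is vertical in the picture at (317,215), between the fingers. Its direction gives a selector angle of 0.44 rad, so 1.13 rad remain clockwise. I go down and grip.

Request:
servo_tool --newtons 20 --pt "-0.0026 -0.0037 -0.01 0.001 0.009 0.022 0.05" --pt "-0.0026 -0.0037 -0.022 0.001 0.009 0.022 0.05" --pt "-0.0026 -0.0037 -0.034 0.001 0.009 0.022 0.05" --pt "-0.0026 -0.0037 -0.044 0.001 0.009 0.022 0.05" --pt "-0.0026 -0.0037 -0.0515 0.001 0.009 0.022 0.05" --pt "-0.0026 -0.0037 -0.0515 0.001 0.009 0.022 0.05" --pt "-0.0026 -0.0037 -0.0515 0.001 0.009 0.022 0.05" --pt "-0.0026 -0.0037 -0.0515 0.001 0.009 0.022 0.05"

```text
time_s: 55.53
ee_pos: [0.4289, 0.299, 0.0802]
eef_rot: [-3.142, 0.002, -2.415]
force: [-0.3, 0.0, 0.5]
grip_width: 0.0494
```

Request:
servo_tool --pt "0 0 0 0 0 0 -1" --pt "0 0 0 0 0 0 -1" --pt "0 0 0 0 0 0 -1" --pt "0 0 0 0 0 0 -1" --pt "0 0 0 0 0 0 -1" --pt "0 0 0 0 0 0 -1" --pt "0 0 0 0 0 0 -1" --pt "0 0 0 0 0 0 -1"

```text
time_s: 56.2
ee_pos: [0.4297, 0.2981, 0.0803]
eef_rot: [-3.14, 0.002, -2.415]
force: [5.8, -7.1, -0.5]
grip_width: 0.014
```

```bash
python3 st.py 2.742
```

```text
[0.4297 0.2981 0.0803] [-3.1397e+00  2.5000e-03 -2.4147e+00] 0.014 [ 5.8 -7.1 -0.5] fix [ 0.0016  0.0029 -1.1265] 56.2
```

Request:
servo_tool --pt "0 0 0 0 0 -0.1 -1" --pt "0 0 0 0 0 -0.2 -1" --pt "0 0 0 0 0 -0.3 -1" --pt "0 0 0 0 0 -0.4 -1" --pt "0 0 0 0 0 -0.5 -1" --pt "0 0 0 0 0 -0.6 -1" --pt "0 0 0 0 0 -0.7 -1" --pt "0 0 0 0 0 -0.8 -1"

```text
time_s: 56.87
ee_pos: [0.43, 0.2977, 0.0803]
eef_rot: [-3.139, 0.003, 3.064]
force: [1.5, -3.9, 0.6]
grip_width: 0.0136
```

Request:
servo_tool --pt "0 0 0 0 0 -0.1 -1" --pt "0 0 0 0 0 -0.2 -1" --pt "0 0 0 0 0 -0.3 -1" --pt "0 0 0 0 0 -0.326 -1" --pt "0 0 0 0 0 -0.326 -1" --pt "0 0 0 0 0 -0.326 -1" --pt "0 0 0 0 0 -0.326 -1" --pt "0 0 0 0 0 -0.326 -1"

```text
time_s: 57.53
ee_pos: [0.43, 0.2975, 0.0803]
eef_rot: [-3.138, 0.003, 2.739]
force: [-0.1, -4.2, 1.4]
grip_width: 0.0139
```

```bash
python3 st.py 2.742; python3 - <<'E'
from h import *
c,T=shot('wrist'); save('w29',c['image'])
E
```

```text
[0.43   0.2975 0.0803] [-3.1384e+00  2.9000e-03  2.7385e+00] 0.0139 [-0.1 -4.2  1.4] fix [0.004  0.0014 0.0035] 57.5333
```

View pics/w29.png

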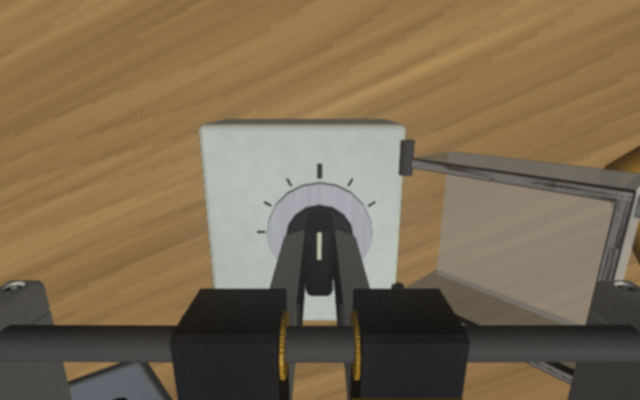

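The white pointer at (319,245) lines up with the long mark at (320,170). I release, rise and check.

Request:
servo_tool --pt "0 0 0 0 0 0 -0.2" --pt "0 0 0 0 0 0 0.05" --pt "0 0 0 0 0 0 0.05" --pt "0 0 0 0 0 0 0.05" --pt "0 0 0.02 0 0 0 0.05" --pt "0 0 0.06 0 0 0 0.05" --pt "0 0 0.1 0 0 0 0.05" --pt "0 0 0.14 0 0 0 0.05"

```text
time_s: 58.25
ee_pos: [0.4296, 0.2974, 0.2221]
eef_rot: [-3.138, 0.003, 2.739]
force: [-0.3, -0.3, -0.5]
grip_width: 0.0493
```

Request:
servo_tool --pt "0.01 0.03 0.03 0 0 0 0.05" --pt "0.02 0.06 0.06 0 0 0 0.05" --pt "0.02 0.07 0.07 0 0 0 0.05" --pt "0.02 0.07 0.07 0 0 0 0.05" --pt "0.02 0.07 0.07 0 0 0 0.05" --pt "0.02 0.07 0.07 0 0 0 0.05" --pt "0.02 0.07 0.07 0 0 0 0.05" --pt "0.02 0.07 0.07 0 0 0 0.05"

```text
time_s: 58.92
ee_pos: [0.4494, 0.3666, 0.2913]
eef_rot: [-3.137, 0.002, 2.738]
force: [0.0, 0.8, -0.0]
grip_width: 0.0494
```

```bash
python3 st.py 2.742; python3 - <<'E'
from h import *
c,T,o=look('wrist',['selector_grip','cover_bail'],'w30',.15)
P=cloud(c,T).reshape(-1,3)
q=P[(P[:,2]>.095)&(P[:,2]<.107)&(abs(P[:,0]-.428)<.03)&(abs(P[:,1]-.3)<.03)]
(cx,cy),sz,th=cv2.minAreaRect((q[:,:2]*1000).astype(np.float32)); print(len(q),cx,cy,sz,th)
if o.get('cover_bail'):
    _,u,v=o['cover_bail'][0]; X=at_depth(c,u,v,T)
    q=P[(abs(P-X)<[.04,.04,.012]).all(1)]; (cx,cy),sz,th=cv2.minAreaRect((q[:,:2]*1000).astype(np.float32)); print('bail',len(q),cx,cy,sz,th,np.percentile(q[:,2],[5,50,95]))
E
```

```text
[0.4494 0.3666 0.2913] [-3.1371e+00  1.8000e-03  2.7378e+00] 0.0494 [ 0.   0.8 -0. ] fix [ 0.0049 -0.0001  0.0042] 58.9167
  selector_grip 0.8 254 182 [0.4283 0.3    0.1032]
  cover_bail 0.68 411 193 [0.49   0.4451 0.1507]
  cover_bail 0.23 145 266 [0.4704 0.1347 0.0991]
462 428.04376220703125 299.90521240234375 (14.373466491699219, 37.213783264160156) 67.29605865478516
bail 1073 490.25146484375 443.4418640136719 (20.600624084472656, 78.46976470947266) 66.593994140625 [0.14107636 0.15170205 0.15365385]
```

View pics/w30.png

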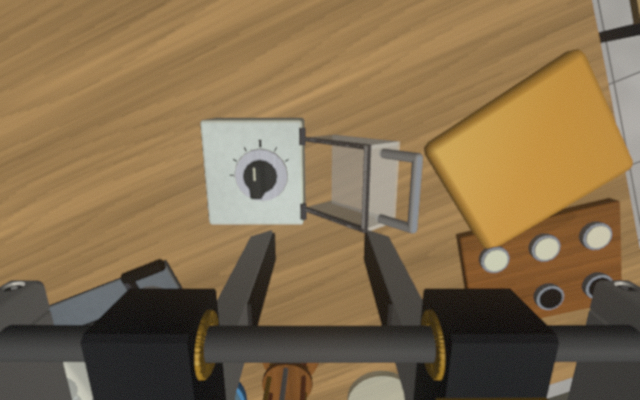

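The knob bar lies at 157.3° in the world, which matches the 157.2° perpendicular to the tester front, so the selector is at about 1.57. The thrown-back bail is at column 415, rows 155 to 230. I refine the bar position.

```bash
python3 - <<'E'
from h import *
c,T=shot('wrist'); W=cloud(c,T)
s=W[165:222,404:428].reshape(-1,3); q=s[(s[:,2]>.14)&(s[:,2]<.16)]
(cx,cy),sz,th=cv2.minAreaRect((q[:,:2]*1000).astype(np.float32)); print(len(q),cx,cy,sz,th,np.percentile(q[:,2],[5,50,95]))
d=np.array([.389,.921]); a=q[:,:2]@d; print('along d',np.percentile(a,[2,50,98]), 'hinge',np.array([.4485,.347])@d)
top=q[q[:,2]>np.percentile(q[:,2],80)]; print('crest',top.mean(0), top[:,:2].mean(0)@d)
E
```

```text
621 493.1335754394531 447.8151550292969 (10.989348411560059, 58.90593719482422) 65.87216186523438 [0.14894387 0.15219662 0.1537395 ]
along d [0.5993556  0.60320667 0.60876709] hinge 0.4940535
crest [0.48843616 0.4497263  0.15353592] 0.6041995910344203
```

Request:
servo_tool --pt "0.014 0.027 0 0.005 0 0.004 0.05" --pt "0.028 0.054 -0.01 0.005 0 0.004 -0.3" --pt "0.0425 0.082 -0.03 0.005 0 0.004 -0.3" --pt "0.0425 0.082 -0.055 0.005 0 0.004 -0.3" --pt "0.0425 0.082 -0.075 0.005 0 0.004 -0.3" --pt "0.0425 0.082 -0.095 0.005 0 0.004 -0.3" --pt "0.0425 0.082 -0.105 0.005 0 0.004 -0.3" --pt "0.0425 0.082 -0.105 0.005 0 0.004 -0.3"

```text
time_s: 59.78
ee_pos: [0.4915, 0.4485, 0.1845]
eef_rot: [-3.139, -0.001, 2.742]
force: [0.1, -0.6, -0.1]
grip_width: 0.0333
```

```bash
python3 st.py 2.742; python3 - <<'E'
from h import *
c,T,o=look('wrist',['cover_bail'],'w31',.15)
P=cloud(c,T).reshape(-1,3)
d=np.array([.389,.921]);n=np.array([-.921,.389])
q=P[(P[:,2]>.147)&(P[:,2]<.157)&(abs(P[:,:2]@d-.604)<.02)&(abs((P[:,:2]-[.492,.4485])@n)<.025)]
print(len(q),np.percentile(q[:,:2]@d,[2,50,98]),'tcp',pose()[0][:2]@d, np.percentile(q[:,2],[50,95]))
E
```

```text
[0.4915 0.4485 0.1845] [-3.1392e+00 -1.3000e-03  2.7421e+00] 0.0333 [ 0.1 -0.6 -0.1] fix [ 0.0017 -0.0022 -0.0001] 59.7833
  cover_bail 0.71 315 226 [0.4905 0.4478 0.1527]
1086 [0.60000015 0.60464473 0.60924227] tcp 0.6051705855914686 [0.15235161 0.15370113]
```

View pics/w31.png

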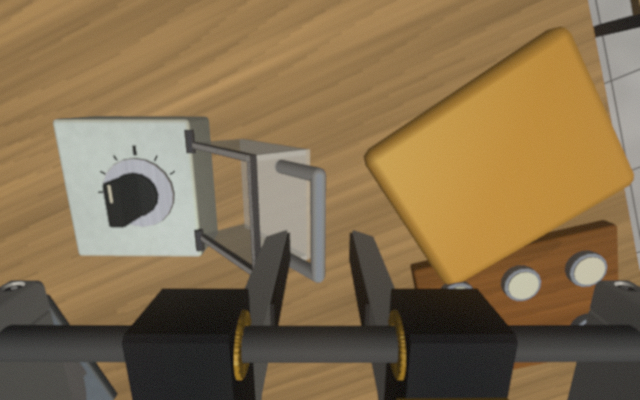

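The bar at column 317 is between the fingers. Going down and closing.

Request:
servo_tool --newtons 15 --pt "0 0 -0.01 0 0 0 -0.3" --pt "0 0 -0.022 0 0 0 -0.3" --pt "0 0 -0.034 0 0 0 -0.3" --pt "0 0 -0.043 0 0 0 -0.3" --pt "0 0 -0.049 0 0 0 -0.3" --pt "0 0 -0.049 0 0 0 -0.6" --pt "0 0 -0.049 0 0 0 -1" --pt "0 0 -0.049 0 0 0 -1"

```text
time_s: 60.55
ee_pos: [0.4925, 0.4493, 0.1395]
eef_rot: [3.139, 0.001, 2.742]
force: [0.7, -0.6, 0.5]
grip_width: 0.0164
```

Request:
servo_tool --pt "0 0 0 0 0 0 -1" --pt "0 0 0 0 0 0 -1" --pt "0 0 0 0 0 0 -1" --pt "0 0 0 0 0 0 -1" --pt "0 0 0 0 0 0 -1" --pt "0 0 0 0 0 0 -1" --pt "0 0 0 0 0 0 -1" --pt "0 0 0 0 0 0 -1"

```text
time_s: 61.22
ee_pos: [0.4918, 0.4474, 0.1394]
eef_rot: [-3.139, 0.0, 2.742]
force: [-7.9, -15.0, 2.5]
grip_width: 0.01
```

```bash
python3 st.py 2.742; python3 - <<'E'
import numpy as np
d=np.array([.389,.921]); 
def P(t): 
    D=.14*np.cos(t)-.025*np.sin(t); return np.r_[-d*D, .14*np.sin(t)+.025*np.cos(t)]
for s in (2.3,1.6,.9):
    for t in np.arange(s-.1,s-.71,-.1): print(round(t,2),(P(t)-P(s)).round(4))
for t in (.15,.1,.05,0): print(t,(P(t)-P(.2)).round(4))
E
```

```text
[0.4918 0.4474 0.1394] [-3.1388e+00  2.0000e-04  2.7415e+00] 0.01 [ -7.9 -15.    2.5] fix [ 0.0026 -0.0009  0.0005] 61.2167
2.2 [-0.0036 -0.0086  0.0107]
2.1 [-0.0076 -0.0181  0.0205]
2.0 [-0.012  -0.0285  0.0292]
1.9 [-0.0167 -0.0396  0.0367]
1.8 [-0.0217 -0.0514  0.0429]
1.7 [-0.0269 -0.0636  0.0479]
1.6 [-0.0322 -0.0763  0.0515]
1.5 [-0.0055 -0.0129  0.0022]
1.4 [-0.011 -0.026  0.003]
1.3 [-0.0165 -0.0391  0.0024]
1.2 [-0.022  -0.052   0.0003]
1.1 [-0.0273 -0.0647 -0.0031]
1.0 [-0.0326 -0.0771 -0.0079]
0.9 [-0.0375 -0.0889 -0.014 ]
0.8 [-0.0047 -0.0112 -0.0074]
0.7 [-0.0092 -0.0217 -0.0159]
0.6 [-0.0132 -0.0313 -0.0255]
0.5 [-0.0169 -0.04   -0.0361]
0.4 [-0.0201 -0.0477 -0.0477]
0.3 [-0.0229 -0.0543 -0.0599]
0.2 [-0.0252 -0.0597 -0.0729]
0.15 [-0.001  -0.0023 -0.0067]
0.1 [-0.0018 -0.0042 -0.0135]
0.05 [-0.0025 -0.0058 -0.0203]
0 [-0.003  -0.0071 -0.0273]
```

Request:
servo_tool --pt "-0.0036 -0.0086 0.0107 0 0 0 -1" --pt "-0.0076 -0.0181 0.0205 0 0 0 -1" --pt "-0.012 -0.0285 0.0292 0 0 0 -1" --pt "-0.0167 -0.0396 0.0367 0 0 0 -1" --pt "-0.0217 -0.0514 0.0429 0 0 0 -1" --pt "-0.0269 -0.0636 0.0479 0 0 0 -1" --pt "-0.0322 -0.0763 0.0515 0 0 0 -1" --pt "-0.0322 -0.0763 0.0515 0 0 0 -1"

```text
time_s: 61.88
ee_pos: [0.4593, 0.3705, 0.1928]
eef_rot: [-3.141, 0.001, 2.741]
force: [-3.5, 2.7, 4.9]
grip_width: 0.0092
```

```bash
python3 st.py 2.742; python3 - <<'E'
from h import *
c,T,o=look('wrist',['cover_bail'],'w32',.15)
E
```

```text
[0.4593 0.3705 0.1928] [-3.1412e+00  9.0000e-04  2.7411e+00] 0.0092 [-3.5  2.7  4.9] fix [0.0007 0.0006 0.0009] 61.8833
  cover_bail 0.83 317 251 [0.4567 0.3719 0.2044]
```

View pics/w32.png

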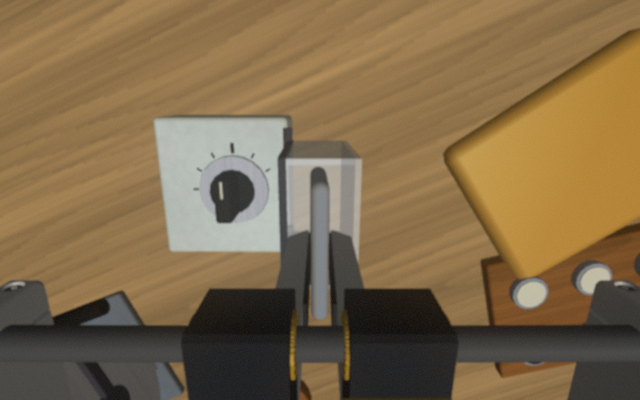

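The bail is held at (318,251) with the cover upright. I continue the arc forward.

Request:
servo_tool --pt "-0.0055 -0.0129 0.0022 0 0 0 -1" --pt "-0.011 -0.026 0.003 0 0 0 -1" --pt "-0.0165 -0.0391 0.0024 0 0 0 -1" --pt "-0.022 -0.052 0.0003 0 0 0 -1" --pt "-0.0273 -0.0647 -0.0031 0 0 0 -1" --pt "-0.0326 -0.0771 -0.0079 0 0 0 -1" --pt "-0.0375 -0.0889 -0.014 0 0 0 -1" --pt "-0.0375 -0.0889 -0.014 0 0 0 -1"

```text
time_s: 62.65
ee_pos: [0.422, 0.2819, 0.1778]
eef_rot: [-3.14, 0.001, 2.741]
force: [-3.8, -0.1, 0.6]
grip_width: 0.0093
```

Request:
servo_tool --pt "-0.0047 -0.0112 -0.0074 0 0 0 -1" --pt "-0.0092 -0.0217 -0.0159 0 0 0 -1" --pt "-0.0132 -0.0313 -0.0255 0 0 0 -1" --pt "-0.0169 -0.04 -0.0361 0 0 0 -1" --pt "-0.0201 -0.0477 -0.0477 0 0 0 -1" --pt "-0.0229 -0.0543 -0.0599 0 0 0 -1" --pt "-0.0252 -0.0597 -0.0729 0 0 0 -1" --pt "-0.0252 -0.0597 -0.0729 0 0 0 -1"

```text
time_s: 63.32
ee_pos: [0.3967, 0.2219, 0.1033]
eef_rot: [-3.139, 0.0, 2.741]
force: [-0.2, -0.7, -1.0]
grip_width: 0.0093
```

```bash
python3 st.py 2.742; python3 - <<'E'
from h import *
c,T,o=look('wrist',['cover_bail'],'w33',.15)
E
```

```text
[0.3967 0.2219 0.1033] [-3.139   0.      2.7406] 0.0093 [-0.2 -0.7 -1. ] fix [ 0.0024 -0.001   0.0014] 63.3167
  cover_bail 0.56 318 254 [0.3949 0.2239 0.1173]
```

View pics/w33.png

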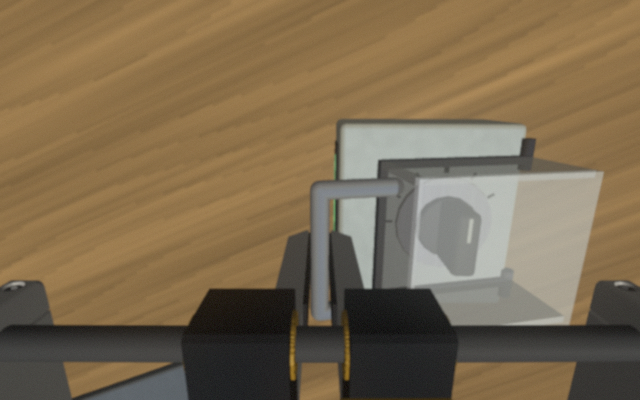

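The cover is nearly shut, with the bar 27 mm above its closed height. I bring it down the rest of the way.

Request:
servo_tool --pt "-0.001 -0.0023 -0.0067 0 0 0 -1" --pt "-0.0018 -0.0042 -0.0135 0 0 0 -1" --pt "-0.0025 -0.0058 -0.0203 0 0 0 -1" --pt "-0.003 -0.007 -0.0273 0 0 0 -1" --pt "-0.003 -0.007 -0.0285 0 0 0 -1" --pt "-0.003 -0.007 -0.0285 0 0 0 -1" --pt "-0.003 -0.007 -0.0285 0 0 0 -1" --pt "-0.003 -0.007 -0.0285 0 0 0 -1"

```text
time_s: 64.08
ee_pos: [0.3939, 0.2152, 0.0769]
eef_rot: [-3.137, -0.0, 2.741]
force: [-3.5, -7.1, 2.7]
grip_width: 0.0092
```

Request:
servo_tool --pt "0 0 0 0 0 0 -0.3" --pt "0 0 0 0 0 0 -0.3" --pt "0 0 0 0 0 0 -0.3" --pt "0 0 0 0 0 0 -0.3" --pt "0 0 0.02 0 0 0 -0.3" --pt "0 0 0.05 0 0 0 -0.3" --pt "0 0 0.08 0 0 0 -0.3" --pt "0 0 0.12 0 0 0 -0.3"

```text
time_s: 64.75
ee_pos: [0.3931, 0.215, 0.1971]
eef_rot: [-3.136, -0.002, 2.741]
force: [0.1, 0.3, -0.3]
grip_width: 0.0329
```

Request:
servo_tool --pt "-0.01 -0.02 0.04 0 0 0 -0.3" --pt "-0.02 -0.05 0.07 0 0 0 -0.3" --pt "-0.02 -0.08 0.1 0 0 0 -0.3" --pt "-0.02 -0.1 0.12 0 0 0 -0.3" --pt "-0.02 -0.1 0.12 0 0 0 -0.3" --pt "-0.02 -0.1 0.12 0 0 0 -0.3" --pt "-0.02 -0.1 0.12 0 0 0 -0.3" --pt "-0.02 -0.1 0.12 0 0 0 -0.3"

```text
time_s: 65.42
ee_pos: [0.3729, 0.1155, 0.3161]
eef_rot: [-3.135, -0.004, 2.742]
force: [-0.1, -0.8, -0.1]
grip_width: 0.0329
```

```bash
python3 st.py 2.742; python3 ang2.py; python3 - <<'E'
from h import *
c,T,o=look('wrist',['cover_bail','selector_grip'],'w34',.15)
c2,T2,o=look('side',['cover_bail'],'s34',.15)
save('s34',cv2.resize(c2['image'][130:320,190:480],(800,524)))
for c,T in ((c,T),(c2,T2)):
    P=cloud(c,T).reshape(-1,3); d=np.array([.389,.921]);n=np.array([-.921,.389]); a=(P[:,:2]-[.4485,.347])@d; b=(P[:,:2]-[.4485,.347])@n
    for lo,hi in ((-.095,-.075),(-.05,-.03),(-.03,-.01)):
        q=P[(a>lo)&(a<hi)&(abs(b)<.03)&(P[:,2]>.1)&(P[:,2]<.14)]; print(lo,len(q),np.percentile(q[:,2],[10,50,90]).round(4) if len(q) else '')
    q=P[(abs(a+.14)<.008)&(abs(b)<.03)&(P[:,2]>.075)&(P[:,2]<.13)]; print('bar',len(q),np.percentile(q[:,2],[5,50,95]).round(4) if len(q) else '')
E
```

```text
[0.3729 0.1155 0.3161] [-3.1347 -0.0038  2.7419] 0.0329 [-0.1 -0.8 -0.1] fix [ 0.0049 -0.0062  0.    ] 65.4167
side 1899 1060 angle -3.139 ->tilt mod 90: 1.568 [0.476 0.127] [0.63  0.131]
side 650 441 angle -1.56 ->tilt mod 90: 1.56 [0.519 0.063] [0.524 0.125]
top 4227 2926 angle -3.138 ->tilt mod 90: 1.567 [0.476 0.127] [0.628 0.132]
top 395 290 angle -1.569 ->tilt mod 90: 1.569 [0.519 0.063] [0.523 0.136]
wrist 4112 3105 angle 0.009 ->tilt mod 90: 1.562 [0.507 0.126] [0.629 0.131]
wrist 871 733 angle 1.571 ->tilt mod 90: 1.571 [0.519 0.063] [0.522 0.124]
  cover_bail 0.57 287 266 [0.4763 0.1405 0.0014]
-0.095 972 [0.1116 0.1126 0.1135]
-0.05 973 [0.1116 0.1126 0.1136]
-0.03 962 [0.1115 0.1126 0.1135]
bar 451 [0.0865 0.0897 0.0914]
-0.095 122 [0.1116 0.113  0.1144]
-0.05 126 [0.1111 0.1125 0.1138]
-0.03 132 [0.1111 0.1125 0.1139]
bar 60 [0.0867 0.0896 0.0922]
```

View pics/w34.png

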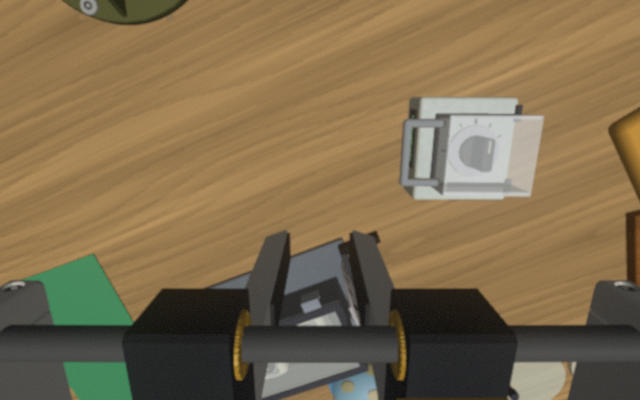

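View pics/s34.png

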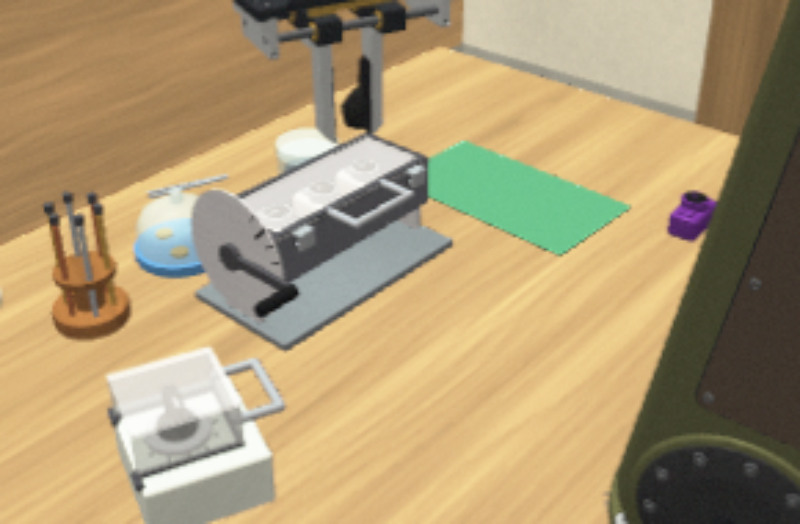

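The side view shows the lid and flip cover shut and all three watches under the lid. I do one more check of the watch positions from the pictures.

```bash
python3 - <<'E'
from h import *
c,T=shot('top'); save('t40',cv2.resize(c['image'][110:290,150:370],(733,600)))
for d in cams.place_of(c,'watch1')[:4]:
    u,v=d['at'][0]*640,d['at'][1]*400; print(round(d['p'],2),at_z(c,u,v,.070)[:2].round(4))
E
```

```text
0.76 [ 0.2772 -0.4174]
```

View pics/t40.png

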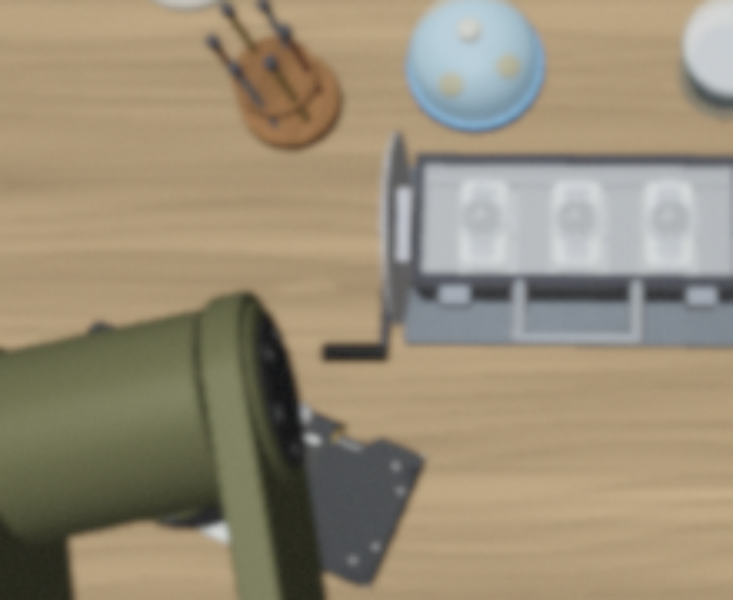

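```bash
python3 - <<'E'
from h import *
c,T=shot('top')
for u,v in ((481,217),(575,217),(668,217)): print('head',at_z(c,150+u*.3,110+v*.3,.117)[:2].round(4))
for u in (481,575,668): print('cushion ends',at_z(c,150+u*.3,110+181*.3,.1)[0].round(4),at_z(c,150+u*.3,110+266*.3,.1)[0].round(4))
print(hand_in())
E
```

```text
head [0.5791 0.0219]
head [ 0.5784 -0.0519]
head [ 0.5778 -0.1248]
cushion ends 0.6135 0.5435
cushion ends 0.6128 0.5428
cushion ends 0.6121 0.5422
the job is handed in; nothing more can be done
None
```

I did every step of the job and handed it in at about 65 s of the 210 s allowed. The hand-in gives no verdict, so what follows rests on my own last checks.

- **Watches:** All three were put in their pockets dial up, one to a pocket. Before the lid was shut, the left and middle ones measured about 2 mm or less from their pocket centres. The right one was only seen in its pocket, not measured. After the tilt, the top picture through the lid puts all three within about 6 mm of centre (limit 9 mm). The network could not find them through the clear lid, so those last positions are my own pixel readings.
- **Lid:** Its outer face was level from front to back and the bail did not move under a 15 N push.
- **Tilt:** Plane fits from the side and top cameras gave 0.77–0.79 rad. The cassette was held there for about 3.6 s, then returned level; later fits read within about 0.01 rad.
- **Selector:** It started at about 0.44 rad and was turned 1.13 rad clockwise. After release the knob bar lay within about 0.2° of the direction for the long quarter-turn mark, so about 1.57 rad.
- **Flip cover:** It is shut, flat at z 0.1125, with its bail back at the starting height.
- **Bystanders:** The jar, dome, screwdriver stand, loupe and purple look-alike were not touched. In the last pictures I saw no sign of movement, but I did not measure their positions.

On the first watch the tool went about 11 mm lower than commanded. I reopened, raised it and gripped again before lifting.

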